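Load the saw sled with the blank from under the pile

TASK

The long slat at the bottom of the pile on the cradle is the next blank for the saw. Lay the two pieces on top of it aside on the bare piece of plywood, side by side, then seat the blank fully down between the locating blocks of the sled and swing the steel hold-down bar straight across it. Put the other two back on the cradle, centred and in line with it: the longer one bridging both bearers, the short block on top of it.

Things in the scene. Friction and masses are not known exactly. Their poses are not given: they have to be found in the camera images.
- blank: The blank: the longest and thinnest dark wooden piece, a plain slat 56 (x) x 190 (y) x 18 (z) mm. Origin at the centre of its underside, z up, long axis y. At the start it lies lowest in the pile on the cradle, its ends showing beyond the others.
- board: The middle piece: dark wooden offcut 51 (x) x 130 (y) x 25 (z) mm. Origin at the centre of its underside, long axis y. At the start it lies on the blank.
- block: The short thick block of dark wood, 62 (x) x 90 (y) x 45 (z) mm. Origin at the centre of its underside, long axis y. At the start it lies on top of the pile.
- cradle: Stock cradle, fixed. Two light wooden bearers at y = -55 and +55 mm (each 160 mm in x, 14 in y), tops 30 mm above the table; timber lies along y over both. At x = -62 and +62 mm on each stands a 10 mm dowel, top 85 mm above the table. A stretcher between the bearers is 10 mm high. 96 mm clear between the bearers, too wide for the block. Origin on the table under the centre.
- sled: Saw sled, fixed: plywood base 190 (x) x 250 (y) x 18 mm; its top is the nest's floor. Wooden blocks round the nest, tops 34 mm above the table: at x = -46 and +46, y = -65 and +65 mm (20 x 36) and at y = -112 and +112 (56 x 18). Clear nest 72 (x) x 206 (y) mm, centred; open at both sides for y -45 to 45. A loose nut lies near x -78, y 90. Origin on the table under the base's centre.
- hold_down (a joint): Steel bar 24 x 5 mm, underside 41 mm above the table, turning level about a post at x = +74, y = -55 mm of the sled. Rad: at 0 it points along the sled's -y, clear of the nest; at 1.57 along the sled's -x, straight across the seated blank, 5 mm above it. Stops at 1.65, starts at 0 to 0.3, stiff (0.05 N m), stays where left.
- hold_down_knob (a point): Grip point on the upright black round knob of the hold-down bar, 60 mm from the pivot axis. The knob is 20 mm thick and stands from 46 to 84 mm above the table; this point is 69 mm above the table.
- ply_sheet: Bare piece of plywood lying on the table, fixed, 190 (x) x 160 (y) x 18 (z) mm, empty at the start. Origin at the centre of its underside; its top is at z = 18 mm. The two upper pieces fit on it side by side, both along y.
There are look-alikes about, which are no part of the job. There is more than one size of the block; the one meant has the size given above.

How it is judged:
On the way, in this order (a step that is already met when the one before it is completed fails the run):
1. both upper pieces lie on the piece of plywood (x of board in the frame of ply_sheet between -0.095 and 0.095 m and y of board in the frame of ply_sheet between -0.08 and 0.08 m and z of board in the frame of ply_sheet between 0.012 and 0.026 m and linear speed of each of board, block below 0.05 m/s and x of block in the frame of ply_sheet between -0.095 and 0.095 m and y of block in the frame of ply_sheet between -0.08 and 0.08 m and z of block in the frame of ply_sheet between 0.012 and 0.026 m), for 0.2 s.
2. the blank lies fully down in the nest of the sled (x of blank in the frame of sled between -0.011 and 0.011 m and y of blank in the frame of sled between -0.012 and 0.012 m and z of blank in the frame of sled between 0.014 and 0.0215 m and angle between the z axis of blank and the z axis of sled, either way round below 0.05 rad), for 0.2 s.
At the end, for the whole second after the job is handed in: Blank flat on the floor of the nest between the blocks; hold-down across it (1.3 rad or more); middle piece flat on both bearers, centred within 15 mm, in line within 0.2 rad; short block flat on it, centred on it within 20 mm, in line within 0.2 rad; all at rest (all of step 2 and value of joint hold_down above 1.3 rad and horizontal distance between board and cradle below 0.015 m and angle between the y axis of board and the y axis of cradle, either way round below 0.2 rad and angle between the z axis of board and the z axis of cradle, either way round below 0.06 rad and z of board in the frame of cradle between 0.026 and 0.034 m and horizontal distance between block and board below 0.02 m and angle between the y axis of block and the y axis of board, either way round below 0.2 rad and angle between the z axis of block and the z axis of board, either way round below 0.06 rad and z of block in the frame of board between 0.021 and 0.029 m and linear speed of each of blank, board, block below 0.02 m/s and angular speed of each of blank, board, block below 0.2 rad/s); the robot touches nothing.
It also fails if it takes over 131 s, if anything falls off the work surface, if the arm or the gripper's body presses on something with over 40 N, if the wrist force passes 120 N, or if a joint passes its speed limit or range.

ROBOT

A 6-joint arm with a two-finger parallel gripper is mounted at the origin on a cart in front of the work surface, level with it; the furniture and walls round the work are solid. World frame = base frame: x ahead of the robot, y to its left, z up, the work surface at z = 0. Lengths are in m, angles in rad, forces in N, time in s.
With the tool pointing down it reaches from about 0.25 to 0.725 m from the base axis. Payload 4 kg.
Tool frame: the origin (TCP) lies between the finger pads; the fingertips stand 11 mm ahead of it and the grasp point (between the pads) lies 8 mm behind it (bot.tip_extent is the distance from the TCP to the fingertips, in m); z points along the fingers, y is the line along which they close (so a half turn about z gives the same grasp; the last joint's range is limited). The gripper opens to 85 mm and grips with 20 to 120 N. Pads are 22 mm wide; open, the fingers measure 114 mm over their backs; the gripper's body (76 mm by 85 mm) begins 54 mm behind the grasp point. The pads swing forward as they close: fully open they stand 13 mm farther back than shut.
Start: joints at [0, 0.241, 0.005, 1.335, 0, 1.571], TCP at [0.5, -0, 0.242] pointing down, gripper open.
Joint ranges: [-2.72, 2.72], [-1.05, 1.87], [-1.09, 1.28], [-1.99, 2.15], [-1.42, 1.44], [-3.14, 3.14]. Speed limits (rad/s): [2.79, 2.79, 3.14, 3.14, 3.14, 3.14].

INTERFACE

Orientations are given as a unit quaternion [x, y, z, w].
In Python, from workcell import bot gives the robot as it stands. The module is installed in compiled form; this text tells all that it offers.
- The arm moves only by the tool drive_tool, never from a script. Its argument "rows" is a list of rows, each an object of numbers: "dx", "dy", "dz": the shift along the tool's x, y, z in units of 50 mm (1.0 is 50 mm); "wx", "wy", "wz": the turn, a rotation vector about the tool's x, y, z in units of 5 degrees (1.0 is 5 degrees); "hand": the finger opening in mm, from 0 to 85.4. A call has 1 to 20 rows; each row is the pose to reach, as a shift and turn from the pose commanded when the call began, along the tool's axes at that moment; what a row does not reach only later rows make up. A row lasts 1/10 s, in which the tool goes at most 50 mm and 8.59 degrees, less where a joint would pass 70% of its speed; a pose out of reach is approached as far as the arm can. A call with a gripper value outside its range is refused whole. The fingers move at their own pace and stop on an object; the grip force is fixed at half the most. Time passes only in rows, so rows that repeat a pose let the fingers close. It gives the time, the measured TCP pose, the force, the opening and the grip force at its end, in the units of the state.
- bot.get_obs(): the state, without advancing time (a new reading comes with each control period).
- bot.camera(name): name is "scene" or "side" or "wrist"; returns the picture (384x512x3 uint8, red, green, blue); there is no depth.
- bot.get_calibration(name): a dict with "vfov" (degrees; the focal length in pixels is half the picture's height over the tangent of half this angle, whatever the lens; pixels are square), "cx", "cy" (the principal point, pixels), "origin" and "rotation" of the camera in the world; the wrist camera has in their place "mount" (4x4, takes a point from camera to tool coordinates, whose origin is the TCP and whose axes are the flange's). Camera axes: x right, y up, looking along -z (the intrinsics and any distortion apply to the point x, -y, -z); pixel columns grow to the right and rows downward; lengths in m; the calibration is good to about 2 mm. The wrist camera is an equidistant fisheye: a pixel r from the principal point sees the ray r / f radians off the axis. A picture is of the moment at which its call begins: read the wrist's pose just before it. get_calibration takes no time and is no camera call.
- bot.job_done(): hands the job in; it is judged then, once.
Trained networks look in the newest picture that a camera, given by its name, has taken for a name from the list of things; names that differ only in an ending like _2 or _b are one class to them, and where a whole thing is asked for, a point or a joint stands for the part that bears it (a point fixed in the world has none). Each returns a list of dicts, best first, with "score" (0 to 1); they miss things now and then, are a little off and sometimes report something else, mostly with a low value. They report only what shows in the picture. A call takes as long as a camera call. They do not tell look-alikes from the thing itself.
- bot.look_for(camera, thing): "extent" ([centre column, centre row, width, height] in pixels, round what is visible of it).
- bot.outline_of(camera, thing): "region" (384x512 bool, what is visible of it) and "extent" ([centre column, centre row, width, height] in pixels, round what is visible of it).
The state is a dict: "clock": time; "joint_pos": joint angles; "joint_vel": joint speeds; "tau": joint torques, N m; "eef_pos": TCP position; "tool_rot": TCP orientation; "ft_force": force on the tool from outside, world axes, zero at the start; "ft_torque": the same for the moment, N m; "grip_width": finger opening in m; "grasp_force": force on a finger pad.
Only numpy, scipy, OpenCV 4.12 (cv2) and the standard library are available. Lean on these libraries where they do the work, as an engineer would, in place of code of your own. Each camera call takes 0.05 s, during which the arm holds its last target. There are 200 camera calls.

## Working session

There is one attempt and no reset: what is moved stays moved. The work goes in short steps, Python scripts to look and compute and a tool call to move; the robot and the scene stay as the last step left them, time stands still between calls to the robot, and variables do not carry over. Pictures are saved under pics/ and viewed, at most 14 in all, crops included, and the job is handed in when it is done.

Besides the shell and the picture viewer there is one more tool, called after "Call:" as name(argument=value, ...) on one line, values as JSON. drive_tool: Moves the arm, as the interface text tells. Its arguments: {"type":"object","properties":{"rows":{"type":"array","items":{"type":"object","properties":{"dx":{"type":"number"},"dy":{"type":"number"},"dz":{"type":"number"},"wx":{"type":"number"},"wy":{"type":"number"},"wz":{"type":"number"},"hand":{"type":"number"}}}}},"required":["rows"]}

```bash
mkdir -p pics
cat > h.py <<'E'
import numpy as np, cv2
from workcell import bot
from scipy.spatial.transform import Rotation as R
def cam(n):
    c=bot.get_calibration(n)
    f=192/np.tan(np.radians(c['vfov'])/2)
    if 'mount' in c:
        o=bot.get_obs(); T=np.eye(4); T[:3,:3]=R.from_quat(o['tool_rot']).as_matrix(); T[:3,3]=o['eef_pos']
        M=T@np.array(c['mount']); return c,f,M[:3,3],M[:3,:3]
    return c,f,np.array(c['origin']),np.array(c['rotation'])
def px2w(C,u,v,z):
    c,f,o,Rm=C; x=u-c['cx'];y=v-c['cy']
    if 'mount' in c:
        r=np.hypot(x,y)+1e-9;t=r/f; d=np.array([np.sin(t)*x/r,-np.sin(t)*y/r,-np.cos(t)])
    else: d=np.array([x/f,-y/f,-1])
    d=Rm@d; return o+d*(z-o[2])/d[2]
def w2px(C,p):
    c,f,o,Rm=C; q=Rm.T@(np.array(p)-o); x,y,z=q[0],-q[1],-q[2]
    if 'mount' in c:
        r=np.hypot(x,y)+1e-12;t=np.arctan2(r,z); return c['cx']+f*t*x/r, c['cy']+f*t*y/r
    return c['cx']+f*x/z, c['cy']+f*y/z
def save(n,name,im=None):
    im=bot.camera(n) if im is None else im
    cv2.imwrite('pics/'+name,im[:,:,::-1]); return im
E
python3 - <<'E'
from h import *
for n in ['scene','side','wrist']:
    c=bot.get_calibration(n); print(n,{k:np.round(v,3).tolist() if not isinstance(v,str) else v for k,v in c.items()})
    im=save(n,n+'0.png')
    for t in ['blank','board','block','cradle','sled','hold_down_knob','ply_sheet']:
        print(t,[(round(d['score'],2),np.round(d['extent']).astype(int).tolist()) for d in bot.look_for(n,t)][:4])
a=[cv2.imread(f'pics/{n}0.png') for n in ['scene','side']]
cv2.imwrite('pics/both.png',np.vstack([cv2.resize(x,(400*1,300)) for x in a]))
print(bot.get_obs())
E
```

```text
scene {'vfov': 46.237, 'cx': 263.566, 'cy': 188.758, 'origin': [0.041, 0.71, 0.859], 'rotation': [-0.131, 0.36, 0.868, -0.318]}
blank [(0.91, [194, 290, 76, 68])]
board [(0.83, [195, 278, 58, 57])]
block [(0.65, [188, 272, 55, 55]), (0.57, [264, 171, 25, 25])]
cradle [(0.82, [197, 286, 94, 92])]
sled [(0.61, [349, 163, 100, 94]), (0.53, [346, 131, 17, 27])]
hold_down_knob [(0.72, [345, 129, 22, 24])]
ply_sheet [(0.77, [290, 231, 103, 84])]
side {'vfov': 53.004, 'cx': 255.395, 'cy': 186.301, 'origin': [0.069, -0.599, 0.437], 'rotation': [0.534, -0.154, -0.225, 0.801]}
blank [(0.81, [201, 174, 46, 20])]
board [(0.85, [202, 168, 34, 18])]
block [(0.89, [320, 222, 33, 25]), (0.72, [199, 156, 32, 29])]
cradle [(0.66, [203, 176, 67, 40])]
sled [(0.98, [315, 299, 176, 118])]
hold_down_knob [(0.73, [377, 277, 50, 34]), (0.32, [202, 154, 29, 27])]
ply_sheet [(0.73, [236, 224, 101, 51])]
wrist {'vfov': 65.706, 'cx': 259.757, 'cy': 186.548, 'mount': [[-0.0, 0.956, 0.293, 0.075], [1.0, 0.0, 0.0, 0.0], [0.0, 0.293, -0.956, -0.131], [0.0, 0.0, 0.0, 1.0]]}
blank []
board []
block [(0.85, [356, 157,
[... 178 characters left out ...]
.48112793e-06,  2.40608854e-01,  4.96506978e-03,  1.33517861e+00,
       -3.11007550e-05,  1.57078929e+00]), 'joint_vel': array([-3.61497125e-04,  1.35432472e-03, -6.98861227e-04, -5.80722610e-05,
       -2.55797391e-04,  5.66875247e-04]), 'tau': array([-4.26114211e-04, -3.72222626e+01,  2.52690893e+01,  1.32650319e-03,
       -3.48874585e-05,  1.36832787e-05]), 'eef_pos': array([ 4.99991269e-01, -7.35643726e-06,  2.42288678e-01]), 'tool_rot': array([ 7.07103061e-01,  7.07110501e-01, -2.02114918e-05,  1.78003015e-06]), 'ft_force': array([ 0.79724961, -0.15357213, -0.13562454]), 'ft_torque': array([-0.05756417, -0.00376155,  0.04201299]), 'grasp_force': 0.0, 'grip_width': 0.08554671721234006}
```

View pics/scene0.png

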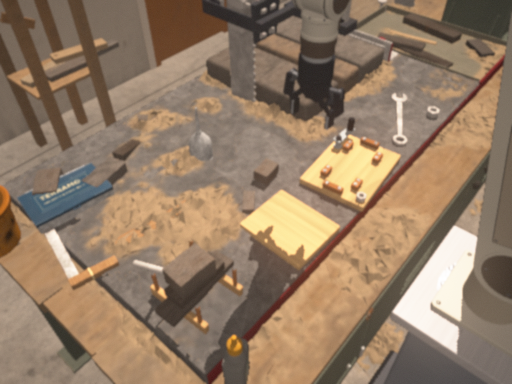

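View pics/wrist0.png

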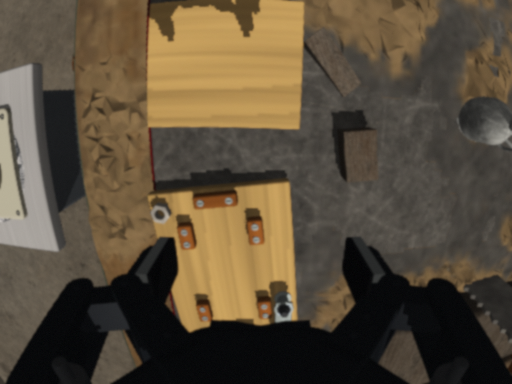

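The scene view shows the pile on the cradle at (195,280), the bare plywood at (290,231), the sled at (349,163) with its knob at (345,130), and a loose block at (264,171). In the wrist view the sled is at (221,256), the ply at (225,65) and the loose small block at (360,155).

Block candidates: the pile top at scene (188,272) and the loose block at (264,171). The one on the pile fits, since it lies on top of board and blank and is larger. I'll confirm it with the wrist camera from above.

```bash
sed -i "s/np.array(c\['rotation'\])$/R.from_quat(c['rotation']).as_matrix()/" h.py
python3 - <<'E'
from h import *
S=cam('scene');W=cam('wrist');D=cam('side')
for n,z,u,v in [('block top',.118,188,265),('cradle',.03,197,290),('ply',.018,290,231),('loose',.045,264,165),('sled',.018,349,170)]: print(n,px2w(S,u,v,z).round(3))
for n,z,u,v in [('ply',.018,225,65),('ply_tr',.018,303,0),('ply_br',.018,300,129),('ply_bl',.018,149,126),('loose',.045,358,150),('knob',.084,284,305),('nut',.02,160,212),
 ('sledTL',.018,152,192),('sledTR',.018,289,181),('topblk',.034,215,200),('blkTL',.034,186,235),('blkTR',.034,255,229),('blkBL',.034,204,308),('blkBR',.034,264,306)]: print(n,px2w(W,u,v,z).round(3))
print([ (round(d['score'],2),px2w(D,d['extent'][0],d['extent'][1],.1).round(3)) for d in bot.look_for('side','block')])
E
```

```text
block top [0.495 0.405 0.118]
cradle [0.487 0.4   0.03 ]
ply [0.441 0.136 0.018]
loose [0.623 0.017 0.045]
sled [ 0.45  -0.142  0.018]
ply [0.459 0.115 0.018]
ply_tr [0.551 0.198 0.018]
ply_br [0.548 0.038 0.018]
ply_bl [0.362 0.045 0.018]
loose [0.614 0.018 0.045]
knob [ 0.53  -0.168  0.084]
nut [ 0.367 -0.069  0.02 ]
sledTL [ 0.358 -0.042  0.018]
sledTR [ 0.536 -0.027  0.018]
topblk [ 0.445 -0.047  0.034]
blkTL [ 0.404 -0.095  0.034]
blkTR [ 0.494 -0.085  0.034]
blkBL [ 0.417 -0.218  0.034]
blkBR [ 0.506 -0.211  0.034]
[(0.89, array([ 0.508, -0.119,  0.1  ])), (0.72, array([0.479, 0.365, 0.1  ]))]
```

Call:
drive_tool(rows=[{"dx": 1, "dz": -0.6}, {"dx": 2, "dz": -1.2}, {"dx": 3, "dz": -1.2}, {"dx": 4, "dz": -1.2}, {"dx": 5, "dz": -1.2}, {"dx": 6, "dz": -1.2}, {"dx": 7, "dz": -1.2}, {"dx": 7.6, "dz": -1.2}, {"dx": 7.6, "dz": -1.2}, {"dx": 7.6, "dz": -1.2}, {"dx": 7.6, "dz": -1.2}, {"dx": 7.6, "dz": -1.2}])

```text
invalid input at $.rows[0]: expected keys dx, dy, dz, wx, wy, wz, hand
```

Run:
```python
from h import *
o=bot.get_obs();print(o['clock'],o['eef_pos'].round(4),o['tool_rot'].round(4))
W=cam('wrist');im=save('wrist','w1.png')
for t,z in [('block',.118),('board',.073),('blank',.048)]:
    for d in bot.outline_of('wrist',t):
        m=d['region'].astype(np.uint8); cs=max(cv2.findContours(m,0,2)[0],key=cv2.contourArea)
        b=cv2.boxPoints(cv2.minAreaRect(cs)); P=[px2w(W,*p,z)[:2] for p in b]
        P=np.array(P);print(t,round(d['score'],2),b.round().tolist(),P.round(3).tolist(),'mean',P.mean(0).round(4),'sides',np.linalg.norm(P[1]-P[0]).round(3),np.linalg.norm(P[2]-P[1]).round(3))
```

```text
1.25 [0.5    0.     0.2423] [ 0.7071  0.7071  0.     -0.    ]
block 0.57 [[337.0, 128.0], [376.0, 126.0], [378.0, 180.0], [339.0, 182.0]] [[0.568, 0.05], [0.605, 0.053], [0.612, 0.003], [0.573, 0.001]] mean [0.5893 0.0269] sides 0.037 0.051
```

View pics/w1.png

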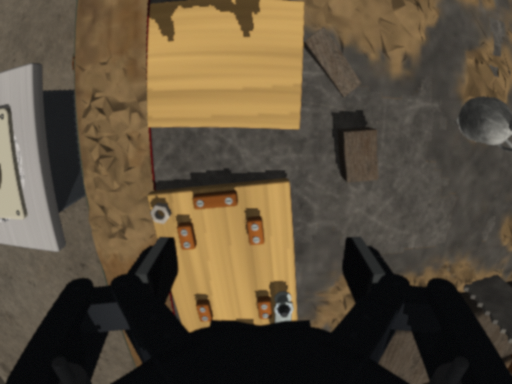

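The move was refused because every key is required, so this is the same view as before.

Call:
drive_tool(rows=[{"dx": 1, "dy": 0, "dz": -0.6, "wx": 0, "wy": 0, "wz": 0, "hand": 85}, {"dx": 2, "dy": 0, "dz": -1.2, "wx": 0, "wy": 0, "wz": 0, "hand": 85}, {"dx": 3, "dy": 0, "dz": -1.2, "wx": 0, "wy": 0, "wz": 0, "hand": 85}, {"dx": 4, "dy": 0, "dz": -1.2, "wx": 0, "wy": 0, "wz": 0, "hand": 85}, {"dx": 5, "dy": 0, "dz": -1.2, "wx": 0, "wy": 0, "wz": 0, "hand": 85}, {"dx": 6, "dy": 0, "dz": -1.2, "wx": 0, "wy": 0, "wz": 0, "hand": 85}, {"dx": 7, "dy": 0, "dz": -1.2, "wx": 0, "wy": 0, "wz": 0, "hand": 85}, {"dx": 7.6, "dy": 0, "dz": -1.2, "wx": 0, "wy": 0, "wz": 0, "hand": 85}, {"dx": 7.6, "dy": 0, "dz": -1.2, "wx": 0, "wy": 0, "wz": 0, "hand": 85}, {"dx": 7.6, "dy": 0, "dz": -1.2, "wx": 0, "wy": 0, "wz": 0, "hand": 85}, {"dx": 7.6, "dy": 0, "dz": -1.2, "wx": 0, "wy": 0, "wz": 0, "hand": 85}, {"dx": 7.6, "dy": 0, "dz": -1.2, "wx": 0, "wy": 0, "wz": 0, "hand": 85}])

```text
clock: 2.65
eef_pos: [0.5004, 0.3786, 0.3029]
tool_rot: [0.708, 0.706, 0.0, 0.0]
ft_force: [-0.4, -0.1, 0.3]
grip_width: 0.0855
grasp_force: 0.0
```

```bash
cat > m.py <<'E'
from h import *
import sys
def meas(cam_,things):
    W=cam(cam_)
    for t,z in things:
        for d in bot.outline_of(cam_,t):
            m=d['region'].astype(np.uint8); cs=max(cv2.findContours(m,0,2)[0],key=cv2.contourArea)
            # project contour to plane, then min-area rectangle in the world (mm)
            Q=np.array([px2w(W,*p[0],z)[:2]*1000 for p in cs],np.float32)
            r=cv2.minAreaRect(Q); P=cv2.boxPoints(r); e=P[1]-P[0];g=P[2]-P[1]; L=e if np.hypot(*e)>np.hypot(*g) else g
            yaw=(np.degrees(np.arctan2(L[1],L[0]))-90+90)%180-90
            print(t,round(d['score'],2),np.round(d['extent']).astype(int).tolist(),'ctr',np.round(r[0],1),'size',np.round(r[1],1),'yaw',round(yaw,1))
E
python3 - <<'E'
from m import *
o=bot.get_obs();print(o['clock'],o['eef_pos'].round(4),o['tool_rot'].round(4))
save('wrist','w2.png')
meas('wrist',[('block',.118),('board',.073),('blank',.048),('cradle',.03)])
E
```

```text
2.65 [0.5004 0.3786 0.3029] [7.078e-01 7.065e-01 2.000e-04 1.000e-04]
block 0.57 [259, 146, 62, 81] ctr [498.  403.2] size [91.3 61.8] yaw -2.8
block 0.56 [323, 329, 24, 9] ctr [593.3 147.1] size [19.5 35.4] yaw 64.6
board 0.73 [252, 144, 41, 105] ctr [493.1 453.7] size [12.3 49.2] yaw 89.7
blank 0.62 [252, 137, 49, 140] ctr [485.6 469.7] size [46.9 53.7] yaw 90.0
cradle 0.69 [256, 142, 116, 101] ctr [555.1 346.4] size [29.8 42.8] yaw 69.3
```

View pics/w2.png

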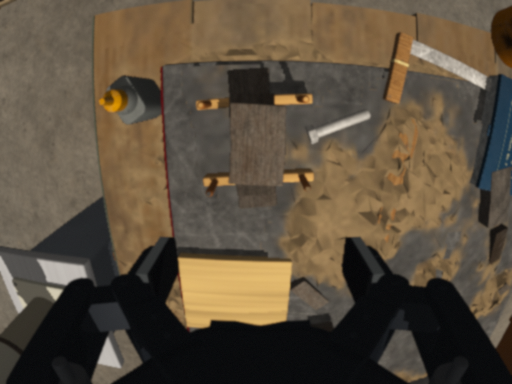

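The pile is at (257,145), the cradle bearers at about rows 101 and 179, and the ply at (235,290). The pile's top block measures 91 x 62 mm, so it fits the given size, while the loose one does not. I'll take one enlarged crop to confirm and to read the cradle.

Run:
```python
import cv2
i=cv2.imread('pics/w2.png')[50:230,180:340]; cv2.imwrite('pics/c2.png',cv2.resize(i,None,fx=3.3,fy=3.3,interpolation=2))
```

```text
(no output)
```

View pics/c2.png

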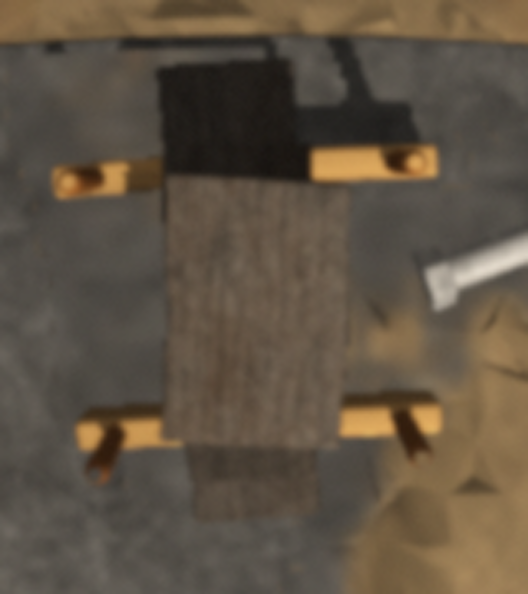

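The crop shows the large block on top of the narrower blank, the bearers' ends at crop (55,182), (437,162), (80,430) and (440,415), and the four dowels.

Run:
```python
from h import *
W=cam('wrist');g=lambda a,b,z:px2w(W,180+a/3.3,50+b/3.3,z)[:2]*1000
for a,b,z in [(53,168,.03),(57,198,.03),(437,146,.03),(437,178,.03),(78,415,.03),(80,445,.03),(440,402,.03),(440,433,.03),(168,175,.118),(350,183,.118),(338,447,.118),(165,437,.118),(193,520,.048),(315,515,.048),(158,70,.048),(292,62,.048)]: print(a,b,g(a,b,z).round(1))
w=cam('wrist')
for u,v in [(180,258),(292,261),(290,326),(188,327)]: print('ply',px2w(W,u,v,.018).round(4)[:2])
```

```text
53 168 [413.8 452.2]
57 198 [415.1 439.6]
437 146 [571.7 460.5]
437 178 [571.9 447.2]
78 415 [420.4 346.3]
80 445 [420.5 332.8]
440 402 [576.2 351.8]
440 433 [576.9 338. ]
168 175 [470.1 449.1]
350 183 [528.1 446.4]
338 447 [525.5 358.3]
165 437 [467.2 361.9]
193 520 [470.6 305. ]
315 515 [522.  307.2]
158 70 [459.8 489.7]
292 62 [511.6 492.3]
ply [0.3678 0.2027]
ply [0.5526 0.1994]
ply [0.5567 0.0519]
ply [0.3615 0.0435]
```

Call:
drive_tool(rows=[{"dx": 0.48, "dy": -0.04, "dz": 1, "wx": 0, "wy": 0, "wz": 0.56, "hand": 85}, {"dx": 0.48, "dy": -0.04, "dz": 2, "wx": 0, "wy": 0, "wz": 0.56, "hand": 85}, {"dx": 0.48, "dy": -0.04, "dz": 3, "wx": 0, "wy": 0, "wz": 0.56, "hand": 85}, {"dx": 0.48, "dy": -0.04, "dz": 3.6, "wx": 0, "wy": 0, "wz": 0.56, "hand": 85}, {"dx": 0.48, "dy": -0.04, "dz": 4, "wx": 0, "wy": 0, "wz": 0.56, "hand": 85}, {"dx": 0.48, "dy": -0.04, "dz": 4.27, "wx": 0, "wy": 0, "wz": 0.56, "hand": 85}, {"dx": 0.48, "dy": -0.04, "dz": 4.27, "wx": 0, "wy": 0, "wz": 0.56, "hand": 85}, {"dx": 0.48, "dy": -0.04, "dz": 4.27, "wx": 0, "wy": 0, "wz": 0.56, "hand": 50}, {"dx": 0.48, "dy": -0.04, "dz": 4.27, "wx": 0, "wy": 0, "wz": 0.56, "hand": 50}, {"dx": 0.48, "dy": -0.04, "dz": 4.27, "wx": 0, "wy": 0, "wz": 0.56, "hand": 50}, {"dx": 0.48, "dy": -0.04, "dz": 4.27, "wx": 0, "wy": 0, "wz": 0.56, "hand": 50}, {"dx": 0.48, "dy": -0.04, "dz": 4.27, "wx": 0, "wy": 0, "wz": 0.56, "hand": 50}, {"dx": 0.48, "dy": -0.04, "dz": 4.27, "wx": 0, "wy": 0, "wz": 0.56, "hand": 50}])

```text
clock: 4.2
eef_pos: [0.4992, 0.405, 0.0911]
tool_rot: [0.724, 0.69, 0.002, 0.0]
ft_force: [0.1, -0.7, 6.2]
grip_width: 0.0613
grasp_force: 66.3
```

```bash
cat > cv.py <<'E'
import sys,json,numpy as np
# usage: cv.py x y z yaw(deg) ; several targets; all from the stored commanded pose; last one becomes stored
def rz(a): a=np.radians(a); return np.array([[np.cos(a),-np.sin(a),0],[np.sin(a),np.cos(a),0],[0,0,1]])
B=np.array([[0,1,0],[1,0,0],[0,0,-1.]]).T
x,y,z,w=json.load(open('cmd.json')); T=(rz(w)@B)
for a in sys.argv[1:]:
    t=[float(k) for k in a.split(',')]
    d=(T.T@(np.array(t[:3])-[x,y,z])/.05).round(2); wz=round(-(t[3]-w)/5,2); print(a,'->',*d,'wz',wz)
p=np.array([x,y,z])+T@d*.05; json.dump([*p,w-wz*5],open('cmd.json','w')); print(p.round(4),w-wz*5)
E
echo '[0.498,0.404,0.0888,-2.8]'>cmd.json
python3 cv.py .499,.404,.15,-2.8 .506,.119,.15,-1.5 .506,.119,.035,-1.5
```

```text
.499,.404,.15,-2.8 -> 0.0 0.02 -1.22 wz -0.0
.506,.119,.15,-1.5 -> -5.69 0.44 -1.22 wz -0.26
.506,.119,.035,-1.5 -> -5.69 0.44 1.08 wz -0.26
[0.5061 0.1188 0.0348] -1.4999999999999998
```

Call:
drive_tool(rows=[{"dx": 0, "dy": 0, "dz": -0.6, "wx": 0, "wy": 0, "wz": 0, "hand": 50}, {"dx": 0, "dy": 0, "dz": -1.22, "wx": 0, "wy": 0, "wz": 0, "hand": 50}, {"dx": -0.6, "dy": 0.1, "dz": -1.22, "wx": 0, "wy": 0, "wz": -0.26, "hand": 50}, {"dx": -1.4, "dy": 0.2, "dz": -1.22, "wx": 0, "wy": 0, "wz": -0.26, "hand": 50}, {"dx": -2.3, "dy": 0.3, "dz": -1.22, "wx": 0, "wy": 0, "wz": -0.26, "hand": 50}, {"dx": -3.2, "dy": 0.44, "dz": -1.22, "wx": 0, "wy": 0, "wz": -0.26, "hand": 50}, {"dx": -4.1, "dy": 0.44, "dz": -1.22, "wx": 0, "wy": 0, "wz": -0.26, "hand": 50}, {"dx": -5, "dy": 0.44, "dz": -1.0, "wx": 0, "wy": 0, "wz": -0.26, "hand": 50}, {"dx": -5.5, "dy": 0.44, "dz": -0.6, "wx": 0, "wy": 0, "wz": -0.26, "hand": 50}, {"dx": -5.69, "dy": 0.44, "dz": 0, "wx": 0, "wy": 0, "wz": -0.26, "hand": 50}, {"dx": -5.69, "dy": 0.44, "dz": 0.5, "wx": 0, "wy": 0, "wz": -0.26, "hand": 50}, {"dx": -5.69, "dy": 0.44, "dz": 0.85, "wx": 0, "wy": 0, "wz": -0.26, "hand": 50}, {"dx": -5.69, "dy": 0.44, "dz": 1.0, "wx": 0, "wy": 0, "wz": -0.26, "hand": 50}, {"dx": -5.69, "dy": 0.44, "dz": 1.08, "wx": 0, "wy": 0, "wz": -0.26, "hand": 50}, {"dx": -5.69, "dy": 0.44, "dz": 1.08, "wx": 0, "wy": 0, "wz": -0.26, "hand": 50}])

```text
clock: 5.7
eef_pos: [0.5061, 0.1188, 0.0362]
tool_rot: [0.716, 0.698, 0.0, 0.0]
ft_force: [-0.9, 0.2, 0.4]
grip_width: 0.0613
grasp_force: 66.1
```

```bash
python3 cv.py .506,.119,.15,-1.5 .496,.38,.25,0
```

```text
.506,.119,.15,-1.5 -> 0.0 -0.0 -2.3 wz 0.0
.496,.38,.25,0 -> 5.22 -0.34 -4.3 wz -0.3
[0.4959 0.3801 0.2498] 2.220446049250313e-16
```

Call:
drive_tool(rows=[{"dx": 0, "dy": 0, "dz": 0, "wx": 0, "wy": 0, "wz": 0, "hand": 80}, {"dx": 0, "dy": 0, "dz": 0, "wx": 0, "wy": 0, "wz": 0, "hand": 80}, {"dx": 0, "dy": 0, "dz": 0, "wx": 0, "wy": 0, "wz": 0, "hand": 80}, {"dx": 0, "dy": 0, "dz": -0.5, "wx": 0, "wy": 0, "wz": 0, "hand": 80}, {"dx": 0, "dy": 0, "dz": -1.4, "wx": 0, "wy": 0, "wz": 0, "hand": 80}, {"dx": 0, "dy": 0, "dz": -2.3, "wx": 0, "wy": 0, "wz": 0, "hand": 80}, {"dx": 0.9, "dy": -0.1, "dz": -3.2, "wx": 0, "wy": 0, "wz": -0.3, "hand": 80}, {"dx": 1.8, "dy": -0.3, "dz": -3.6, "wx": 0, "wy": 0, "wz": -0.3, "hand": 80}, {"dx": 2.7, "dy": -0.3, "dz": -4.0, "wx": 0, "wy": 0, "wz": -0.3, "hand": 80}, {"dx": 3.6, "dy": -0.3, "dz": -4.3, "wx": 0, "wy": 0, "wz": -0.3, "hand": 80}, {"dx": 4.5, "dy": -0.34, "dz": -4.3, "wx": 0, "wy": 0, "wz": -0.3, "hand": 80}, {"dx": 5.22, "dy": -0.34, "dz": -4.3, "wx": 0, "wy": 0, "wz": -0.3, "hand": 80}, {"dx": 5.22, "dy": -0.34, "dz": -4.3, "wx": 0, "wy": 0, "wz": -0.3, "hand": 80}, {"dx": 5.22, "dy": -0.34, "dz": -4.3, "wx": 0, "wy": 0, "wz": -0.3, "hand": 80}])

```text
clock: 7.1
eef_pos: [0.4954, 0.381, 0.2489]
tool_rot: [0.706, 0.708, -0.001, 0.0]
ft_force: [0.3, -0.4, -0.6]
grip_width: 0.08
grasp_force: 0.0
```

Run:
```python
from m import *
o=bot.get_obs();print(o['clock'],o['eef_pos'].round(4))
save('wrist','w3.png')
meas('wrist',[('board',.073),('blank',.048),('block',.063),('ply_sheet',.018)])
i=cv2.imread('pics/w3.png'); cv2.imwrite('pics/c3.png',cv2.resize(i[0:260,130:390],None,fx=2.3,fy=2.3,interpolation=2))
```

```text
7.1 [0.4954 0.381  0.2489]
board 0.77 [258, 153, 48, 121] ctr [493.5 394.7] size [ 50.9 128.7] yaw 0.3
block 0.78 [268, 314, 50, 24] ctr [506.2 174.2] size [57.9 43.7] yaw -89.8
ply_sheet 0.63 [238, 301, 126, 62] ctr [456.4 149.3] size [123.7 189.5] yaw 88.5
```

View pics/c3.png

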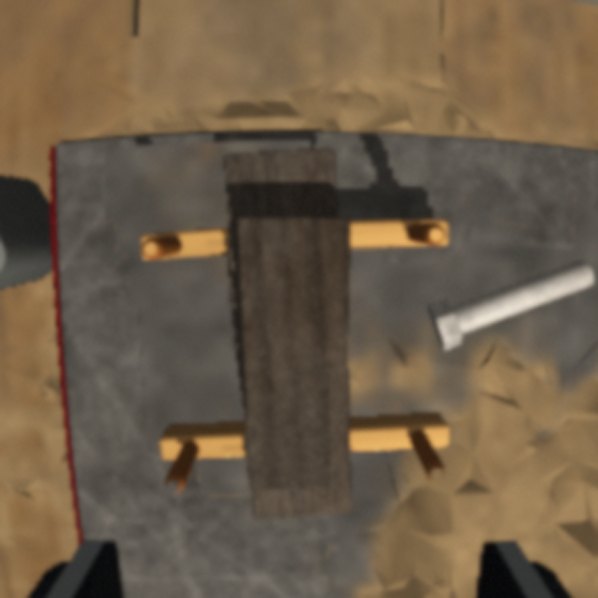

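Only the board on the blank is left on the cradle. The board's near end is at crop (300,515), and the network measures it at 51 x 129 mm, so it is right.

```bash
python3 cv.py .4935,.3947,.061,1
```

```text
.4935,.3947,.061,1 -> 0.29 -0.05 3.78 wz -0.2
[0.4934 0.3946 0.0608] 1.0000000000000002
```

Call:
drive_tool(rows=[{"dx": 0.29, "dy": -0.05, "dz": 1, "wx": 0, "wy": 0, "wz": -0.2, "hand": 80}, {"dx": 0.29, "dy": -0.05, "dz": 2, "wx": 0, "wy": 0, "wz": -0.2, "hand": 80}, {"dx": 0.29, "dy": -0.05, "dz": 2.8, "wx": 0, "wy": 0, "wz": -0.2, "hand": 80}, {"dx": 0.29, "dy": -0.05, "dz": 3.4, "wx": 0, "wy": 0, "wz": -0.2, "hand": 80}, {"dx": 0.29, "dy": -0.05, "dz": 3.78, "wx": 0, "wy": 0, "wz": -0.2, "hand": 80}, {"dx": 0.29, "dy": -0.05, "dz": 3.78, "wx": 0, "wy": 0, "wz": -0.2, "hand": 70}, {"dx": 0.29, "dy": -0.05, "dz": 3.78, "wx": 0, "wy": 0, "wz": -0.2, "hand": 40}, {"dx": 0.29, "dy": -0.05, "dz": 3.78, "wx": 0, "wy": 0, "wz": -0.2, "hand": 40}, {"dx": 0.29, "dy": -0.05, "dz": 3.78, "wx": 0, "wy": 0, "wz": -0.2, "hand": 40}, {"dx": 0.29, "dy": -0.05, "dz": 3.78, "wx": 0, "wy": 0, "wz": -0.2, "hand": 40}, {"dx": 0.29, "dy": -0.05, "dz": 3.78, "wx": 0, "wy": 0, "wz": -0.2, "hand": 40}, {"dx": 0.29, "dy": -0.05, "dz": 3.78, "wx": 0, "wy": 0, "wz": -0.2, "hand": 40}])

```text
clock: 8.55
eef_pos: [0.4945, 0.3952, 0.0628]
tool_rot: [0.701, 0.713, 0.002, 0.0]
ft_force: [0.3, -0.6, 5.5]
grip_width: 0.05
grasp_force: 65.3
```

```bash
python3 cv.py  .4935,.3947,.15,1 .41,.12,.15,-1.5 .41,.12,.0315,-1.5
```

```text
.4935,.3947,.15,1 -> 0.0 0.0 -1.78 wz 0.0
.41,.12,.15,-1.5 -> -5.46 -1.76 -1.78 wz 0.5
.41,.12,.0315,-1.5 -> -5.46 -1.76 0.59 wz 0.5
[0.4102 0.1201 0.0313] -1.4999999999999998
```

Call:
drive_tool(rows=[{"dx": 0, "dy": 0, "dz": -0.5, "wx": 0, "wy": 0, "wz": 0, "hand": 40}, {"dx": 0, "dy": 0, "dz": -1.1, "wx": 0, "wy": 0, "wz": 0, "hand": 40}, {"dx": 0, "dy": 0, "dz": -1.78, "wx": 0, "wy": 0, "wz": 0, "hand": 40}, {"dx": -0.7, "dy": -0.2, "dz": -1.78, "wx": 0, "wy": 0, "wz": 0.1, "hand": 40}, {"dx": -1.5, "dy": -0.5, "dz": -1.78, "wx": 0, "wy": 0, "wz": 0.2, "hand": 40}, {"dx": -2.4, "dy": -0.8, "dz": -1.78, "wx": 0, "wy": 0, "wz": 0.3, "hand": 40}, {"dx": -3.3, "dy": -1.1, "dz": -1.78, "wx": 0, "wy": 0, "wz": 0.5, "hand": 40}, {"dx": -4.2, "dy": -1.4, "dz": -1.78, "wx": 0, "wy": 0, "wz": 0.5, "hand": 40}, {"dx": -5, "dy": -1.7, "dz": -1.6, "wx": 0, "wy": 0, "wz": 0.5, "hand": 40}, {"dx": -5.46, "dy": -1.76, "dz": -1.1, "wx": 0, "wy": 0, "wz": 0.5, "hand": 40}, {"dx": -5.46, "dy": -1.76, "dz": -0.4, "wx": 0, "wy": 0, "wz": 0.5, "hand": 40}, {"dx": -5.46, "dy": -1.76, "dz": 0.1, "wx": 0, "wy": 0, "wz": 0.5, "hand": 40}, {"dx": -5.46, "dy": -1.76, "dz": 0.4, "wx": 0, "wy": 0, "wz": 0.5, "hand": 40}, {"dx": -5.46, "dy": -1.76, "dz": 0.59, "wx": 0, "wy": 0, "wz": 0.5, "hand": 40}, {"dx": -5.46, "dy": -1.76, "dz": 0.59, "wx": 0, "wy": 0, "wz": 0.5, "hand": 40}, {"dx": -5.46, "dy": -1.76, "dz": 0.59, "wx": 0, "wy": 0, "wz": 0.5, "hand": 40}])

```text
clock: 10.15
eef_pos: [0.4101, 0.1202, 0.032]
tool_rot: [0.716, 0.698, 0.0, -0.0]
ft_force: [-1.5, -0.9, 5.1]
grip_width: 0.0497
grasp_force: 66.8
```

```bash
python3 cv.py .41,.12,.15,-1.5 .496,.38,.23,2
```

```text
.41,.12,.15,-1.5 -> -0.0 -0.0 -2.37 wz 0.0
.496,.38,.23,2 -> 5.24 1.58 -3.97 wz -0.7
[0.496  0.38   0.2298] 2.0
```

Call:
drive_tool(rows=[{"dx": 0, "dy": 0, "dz": 0, "wx": 0, "wy": 0, "wz": 0, "hand": 70}, {"dx": 0, "dy": 0, "dz": 0, "wx": 0, "wy": 0, "wz": 0, "hand": 70}, {"dx": 0, "dy": 0, "dz": 0, "wx": 0, "wy": 0, "wz": 0, "hand": 70}, {"dx": 0, "dy": 0, "dz": -0.5, "wx": 0, "wy": 0, "wz": 0, "hand": 70}, {"dx": 0, "dy": 0, "dz": -1.4, "wx": 0, "wy": 0, "wz": 0, "hand": 70}, {"dx": 0, "dy": 0, "dz": -2.3, "wx": 0, "wy": 0, "wz": 0, "hand": 80}, {"dx": 0.8, "dy": 0.3, "dz": -3.0, "wx": 0, "wy": 0, "wz": -0.7, "hand": 80}, {"dx": 1.6, "dy": 0.6, "dz": -3.5, "wx": 0, "wy": 0, "wz": -0.7, "hand": 80}, {"dx": 2.4, "dy": 0.9, "dz": -3.97, "wx": 0, "wy": 0, "wz": -0.7, "hand": 80}, {"dx": 3.3, "dy": 1.2, "dz": -3.97, "wx": 0, "wy": 0, "wz": -0.7, "hand": 80}, {"dx": 4.2, "dy": 1.4, "dz": -3.97, "wx": 0, "wy": 0, "wz": -0.7, "hand": 80}, {"dx": 5, "dy": 1.58, "dz": -3.97, "wx": 0, "wy": 0, "wz": -0.7, "hand": 80}, {"dx": 5.24, "dy": 1.58, "dz": -3.97, "wx": 0, "wy": 0, "wz": -0.7, "hand": 80}, {"dx": 5.24, "dy": 1.58, "dz": -3.97, "wx": 0, "wy": 0, "wz": -0.7, "hand": 80}, {"dx": 5.24, "dy": 1.58, "dz": -3.97, "wx": 0, "wy": 0, "wz": -0.7, "hand": 80}])

```text
clock: 11.65
eef_pos: [0.4956, 0.379, 0.2294]
tool_rot: [0.695, 0.719, -0.001, 0.0]
ft_force: [-0.2, 0.2, 1.4]
grip_width: 0.0798
grasp_force: 0.0
```

Run:
```python
from m import *
o=bot.get_obs();print(o['clock'],o['eef_pos'].round(4))
save('wrist','w4.png')
meas('wrist',[('blank',.048),('board',.043),('block',.063)])
bot.camera('scene');meas('scene',[('board',.043),('block',.063),('ply_sheet',.018)])
```

```text
11.65 [0.4956 0.379  0.2294]
blank 0.74 [256, 145, 54, 172] ctr [490.5 398.6] size [ 54.5 189. ] yaw 3.8
board 0.62 [196, 310, 37, 42] ctr [413.4 168.3] size [73.4 53. ] yaw -2.7
block 0.67 [263, 317, 47, 15] ctr [506.  184.1] size [54.3 29.1] yaw -89.9
board 0.56 [305, 230, 48, 43] ctr [405.  127.7] size [143.4  60.2] yaw -1.8
block 0.88 [275, 207, 41, 40] ctr [496.7 128.3] size [117.4  81.6] yaw -1.1
block 0.62 [266, 169, 27, 29] ctr [592.9  44.3] size [58.5 89.2] yaw 6.8
ply_sheet 0.7 [290, 236, 103, 70] ctr [454.2 125.2] size [171.6 200.2] yaw 88.5
```

View pics/w4.png

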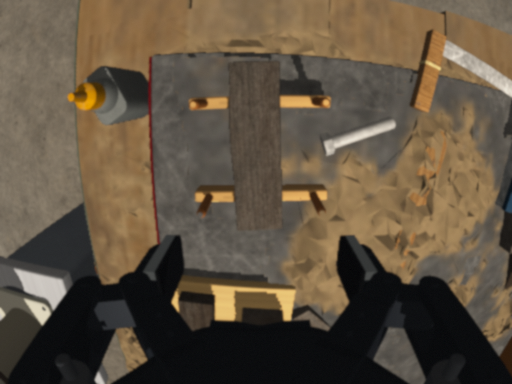

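The bare blank is on the cradle at (256,145), measured 189 x 55 mm, and the board and block lie on the ply (bottom of the view). Next I look at the sled from above.

```bash
python3 cv.py .455,-.13,.26,2
python3 - <<'E'
from h import *
W=cam('wrist')
A=[px2w(W,u,v,.03)[:2]*1000 for u,v in [(190,103),(330,101),(196,192),(327,190)]]
print(np.round(A,1))
im=cv2.imread('pics/w4.png')
print(np.mean(A,0).round(1))
E
```

```text
.455,-.13,.26,2 -> -10.16 -1.18 -0.6 wz -0.0
[ 0.4548 -0.1298  0.2598] 2.0
[[415.7 447.7]
 [572.4 455.2]
 [421.4 343.1]
 [577.3 350.8]]
[496.7 399.2]
```

Call:
drive_tool(rows=[{"dx": -1, "dy": -0.1, "dz": -0.6, "wx": 0, "wy": 0, "wz": 0, "hand": 80}, {"dx": -2, "dy": -0.2, "dz": -0.6, "wx": 0, "wy": 0, "wz": 0, "hand": 80}, {"dx": -3, "dy": -0.35, "dz": -0.6, "wx": 0, "wy": 0, "wz": 0, "hand": 80}, {"dx": -4, "dy": -0.5, "dz": -0.6, "wx": 0, "wy": 0, "wz": 0, "hand": 80}, {"dx": -5, "dy": -0.6, "dz": -0.6, "wx": 0, "wy": 0, "wz": 0, "hand": 80}, {"dx": -6, "dy": -0.7, "dz": -0.6, "wx": 0, "wy": 0, "wz": 0, "hand": 80}, {"dx": -7, "dy": -0.8, "dz": -0.6, "wx": 0, "wy": 0, "wz": 0, "hand": 80}, {"dx": -8, "dy": -0.9, "dz": -0.6, "wx": 0, "wy": 0, "wz": 0, "hand": 80}, {"dx": -9, "dy": -1, "dz": -0.6, "wx": 0, "wy": 0, "wz": 0, "hand": 80}, {"dx": -10.16, "dy": -1.18, "dz": -0.6, "wx": 0, "wy": 0, "wz": 0, "hand": 80}, {"dx": -10.16, "dy": -1.18, "dz": -0.6, "wx": 0, "wy": 0, "wz": 0, "hand": 80}, {"dx": -10.16, "dy": -1.18, "dz": -0.6, "wx": 0, "wy": 0, "wz": 0, "hand": 80}, {"dx": -10.16, "dy": -1.18, "dz": -0.6, "wx": 0, "wy": 0, "wz": 0, "hand": 80}])

```text
clock: 13.35
eef_pos: [0.4546, -0.13, 0.2599]
tool_rot: [0.695, 0.719, 0.0, -0.0]
ft_force: [-0.0, -0.0, -0.8]
grip_width: 0.0803
grasp_force: 0.0
```

Run:
```python
from m import *
o=bot.get_obs();print(o['clock'],o['eef_pos'].round(4))
save('wrist','w5.png')
meas('wrist',[('sled',.018),('hold_down_knob',.084),('hold_down',.046)])
i=cv2.imread('pics/w5.png'); cv2.imwrite('pics/c5.png',cv2.resize(i[10:250,140:380],None,fx=2.5,fy=2.5,interpolation=2))
```

```text
13.35 [ 0.4546 -0.13    0.2599]
sled 0.62 [255, 182, 153, 203] ctr [ 456.5 -181.3] size [190.  293.7] yaw 5.5
hold_down_knob 0.68 [320, 247, 23, 71] ctr [ 526.  -225.2] size [26.9 95.5] yaw 2.9
hold_down 0.68 [319, 248, 27, 63] ctr [ 534.5 -246.3] size [ 29.1 107.2] yaw 2.8
```

View pics/c5.png

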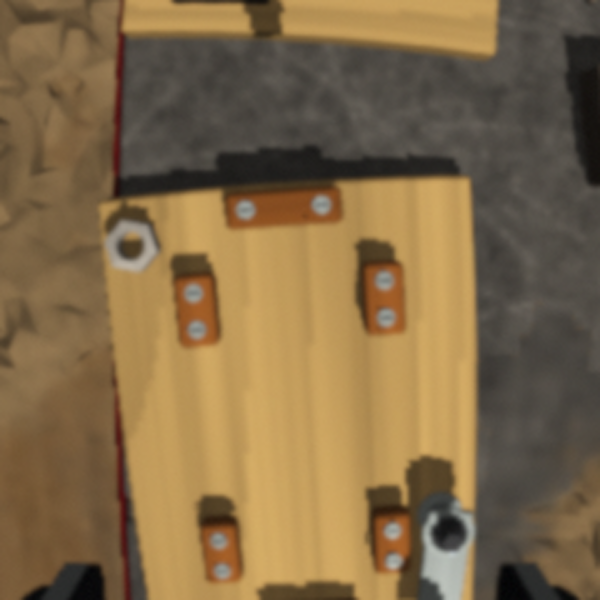

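The crop shows the nest blocks: left and right upper at (195,311) and (386,298), lower at (220,556) and (393,546), and the end block at (283,207). The post cap is at (450,530), with the bar pointing along sled -y.

```bash
python3 - <<'E'
from h import *
W=cam('wrist')
px=[(195,311.5),(386,298.5),(220,556),(393.5,546.5),(283.5,207.5)]
M=np.array([(-46,65),(46,65),(-46,-65),(46,-65),(0,112.)])
Q=np.array([px2w(W,140+a/2.5,10+b/2.5,.035)[:2]*1000 for a,b in px])
m0,q0=M.mean(0),Q.mean(0);H=(M-m0).T@(Q-q0);th=np.arctan2(H[0,1]-H[1,0],H[0,0]+H[1,1])
c,s=np.cos(th),np.sin(th);Rm=np.array([[c,-s],[s,c]]);t=q0-Rm@m0
print('sled',t.round(1),'yaw',np.degrees(th).round(2)); print('resid',(M@Rm.T+t-Q).round(1).tolist())
piv=Rm@[74,-55]+t; print('pivot',piv.round(1),'knob at 0',(Rm@[74,-115]+t).round(1),px2w(W,140+450/2.5,10+530/2.5,.05).round(4))
E
python3 cv.py .4905,.3986,.16,3.8 .4905,.3986,.044,3.8
```

```text
sled [ 455.7 -159.3] yaw 5.75
resid [[0.1, 0.0], [-0.2, -0.3], [0.2, -0.1], [-0.2, 0.2], [0.1, 0.2]]
pivot [ 534.8 -206.6] knob at 0 [ 540.8 -266.3] [ 0.5342 -0.2027  0.05  ]
.4905,.3986,.16,3.8 -> 10.54 1.08 2.0 wz -0.36
.4905,.3986,.044,3.8 -> 10.54 1.08 4.32 wz -0.36
[0.4904 0.3988 0.0438] 3.8
```

Call:
drive_tool(rows=[{"dx": 1, "dy": 0.1, "dz": 0, "wx": 0, "wy": 0, "wz": 0, "hand": 80}, {"dx": 2, "dy": 0.2, "dz": 0, "wx": 0, "wy": 0, "wz": -0.36, "hand": 80}, {"dx": 3, "dy": 0.3, "dz": 0, "wx": 0, "wy": 0, "wz": -0.36, "hand": 80}, {"dx": 4, "dy": 0.4, "dz": 0, "wx": 0, "wy": 0, "wz": -0.36, "hand": 80}, {"dx": 5, "dy": 0.5, "dz": 0, "wx": 0, "wy": 0, "wz": -0.36, "hand": 80}, {"dx": 6, "dy": 0.6, "dz": 0, "wx": 0, "wy": 0, "wz": -0.36, "hand": 80}, {"dx": 7, "dy": 0.7, "dz": 0, "wx": 0, "wy": 0, "wz": -0.36, "hand": 80}, {"dx": 8, "dy": 0.8, "dz": 0.3, "wx": 0, "wy": 0, "wz": -0.36, "hand": 80}, {"dx": 9, "dy": 0.9, "dz": 0.7, "wx": 0, "wy": 0, "wz": -0.36, "hand": 80}, {"dx": 10, "dy": 1.0, "dz": 1.2, "wx": 0, "wy": 0, "wz": -0.36, "hand": 80}, {"dx": 10.54, "dy": 1.08, "dz": 2.0, "wx": 0, "wy": 0, "wz": -0.36, "hand": 80}, {"dx": 10.54, "dy": 1.08, "dz": 2.8, "wx": 0, "wy": 0, "wz": -0.36, "hand": 80}, {"dx": 10.54, "dy": 1.08, "dz": 3.5, "wx": 0, "wy": 0, "wz": -0.36, "hand": 80}, {"dx": 10.54, "dy": 1.08, "dz": 4.0, "wx": 0, "wy": 0, "wz": -0.36, "hand": 80}, {"dx": 10.54, "dy": 1.08, "dz": 4.32, "wx": 0, "wy": 0, "wz": -0.36, "hand": 80}, {"dx": 10.54, "dy": 1.08, "dz": 4.32, "wx": 0, "wy": 0, "wz": -0.36, "hand": 75}, {"dx": 10.54, "dy": 1.08, "dz": 4.32, "wx": 0, "wy": 0, "wz": -0.36, "hand": 65}, {"dx": 10.54, "dy": 1.08, "dz": 4.32, "wx": 0, "wy": 0, "wz": -0.36, "hand": 45}, {"dx": 10.54, "dy": 1.08, "dz": 4.32, "wx": 0, "wy": 0, "wz": -0.36, "hand": 45}, {"dx": 10.54, "dy": 1.08, "dz": 4.32, "wx": 0, "wy": 0, "wz": -0.36, "hand": 45}])

```text
clock: 15.55
eef_pos: [0.4913, 0.3998, 0.0458]
tool_rot: [0.683, 0.73, 0.002, 0.0]
ft_force: [-0.3, 0.7, 3.9]
grip_width: 0.0544
grasp_force: 64.5
```

Call:
drive_tool(rows=[{"dx": 0, "dy": 0, "dz": 0, "wx": 0, "wy": 0, "wz": 0, "hand": 45}, {"dx": 0, "dy": 0, "dz": 0, "wx": 0, "wy": 0, "wz": 0, "hand": 45}])

```text
clock: 15.75
eef_pos: [0.4913, 0.3998, 0.0457]
tool_rot: [0.683, 0.73, 0.002, -0.0]
ft_force: [-0.6, 1.0, 7.0]
grip_width: 0.0542
grasp_force: 64.7
```

```bash
python3 - <<'E'
from m import *
bot.camera('wrist'); meas('wrist',[('blank',.048)])
E
cp cmd.json cmd_grasp.json
python3 cv.py .4905,.3986,.16,3.8 .4557,-.1593,.16,5.75 .4557,-.1593,.045,5.75 .4557,-.1593,.034,5.75
```

```text
blank 0.64 [260, 190, 122, 267] ctr [489.3 422.3] size [ 54.3 140.8] yaw 3.6
.4905,.3986,.16,3.8 -> -0.0 0.0 -2.32 wz -0.0
.4557,-.1593,.16,5.75 -> -11.09 -1.43 -2.32 wz -0.39
.4557,-.1593,.045,5.75 -> -11.09 -1.43 -0.02 wz -0.39
.4557,-.1593,.034,5.75 -> -11.09 -1.43 0.2 wz -0.39
[ 0.4558 -0.1592  0.0338] 5.75
```

Call:
drive_tool(rows=[{"dx": 0, "dy": 0, "dz": -0.5, "wx": 0, "wy": 0, "wz": 0, "hand": 45}, {"dx": 0, "dy": 0, "dz": -1.2, "wx": 0, "wy": 0, "wz": 0, "hand": 45}, {"dx": 0, "dy": 0, "dz": -1.9, "wx": 0, "wy": 0, "wz": 0, "hand": 45}, {"dx": -0.5, "dy": 0, "dz": -2.32, "wx": 0, "wy": 0, "wz": 0, "hand": 45}, {"dx": -1.3, "dy": -0.1, "dz": -2.32, "wx": 0, "wy": 0, "wz": -0.1, "hand": 45}, {"dx": -2.2, "dy": -0.2, "dz": -2.32, "wx": 0, "wy": 0, "wz": -0.1, "hand": 45}, {"dx": -3.1, "dy": -0.3, "dz": -2.32, "wx": 0, "wy": 0, "wz": -0.2, "hand": 45}, {"dx": -4, "dy": -0.4, "dz": -2.32, "wx": 0, "wy": 0, "wz": -0.2, "hand": 45}, {"dx": -4.9, "dy": -0.5, "dz": -2.32, "wx": 0, "wy": 0, "wz": -0.2, "hand": 45}, {"dx": -5.8, "dy": -0.6, "dz": -2.32, "wx": 0, "wy": 0, "wz": -0.39, "hand": 45}, {"dx": -6.7, "dy": -0.7, "dz": -2.32, "wx": 0, "wy": 0, "wz": -0.39, "hand": 45}, {"dx": -7.6, "dy": -0.9, "dz": -2.32, "wx": 0, "wy": 0, "wz": -0.39, "hand": 45}, {"dx": -8.5, "dy": -1.0, "dz": -2.32, "wx": 0, "wy": 0, "wz": -0.39, "hand": 45}, {"dx": -9.4, "dy": -1.2, "dz": -2.32, "wx": 0, "wy": 0, "wz": -0.39, "hand": 45}, {"dx": -10.2, "dy": -1.3, "dz": -2.32, "wx": 0, "wy": 0, "wz": -0.39, "hand": 45}, {"dx": -10.8, "dy": -1.43, "dz": -2.0, "wx": 0, "wy": 0, "wz": -0.39, "hand": 45}, {"dx": -11.09, "dy": -1.43, "dz": -1.5, "wx": 0, "wy": 0, "wz": -0.39, "hand": 45}, {"dx": -11.09, "dy": -1.43, "dz": -0.9, "wx": 0, "wy": 0, "wz": -0.39, "hand": 45}, {"dx": -11.09, "dy": -1.43, "dz": -0.5, "wx": 0, "wy": 0, "wz": -0.39, "hand": 45}, {"dx": -11.09, "dy": -1.43, "dz": -0.5, "wx": 0, "wy": 0, "wz": -0.39, "hand": 45}])

```text
clock: 17.85
eef_pos: [0.4528, -0.1587, 0.066]
tool_rot: [0.671, 0.741, -0.001, -0.003]
ft_force: [-1.1, 0.6, -1.9]
grip_width: 0.0546
grasp_force: 64.0
```

Run:
```python
from m import *
save('wrist','w6.png')
```

```text
(no output)
```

View pics/w6.png

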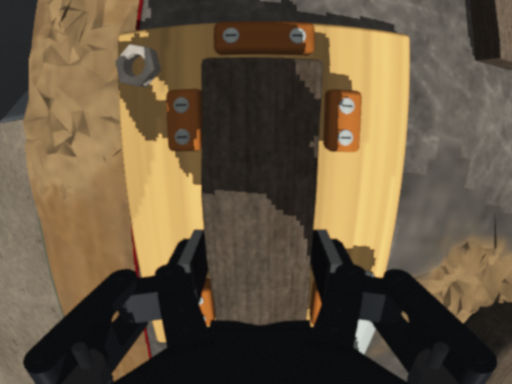

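The blank is aligned over the nest, with clear gaps to the blocks at (184,120) and (343,120) and to the end block at (264,38).

Call:
drive_tool(rows=[{"dx": 0, "dy": 0, "dz": 0.15, "wx": 0, "wy": 0, "wz": 0, "hand": 45}, {"dx": 0, "dy": 0, "dz": 0.3, "wx": 0, "wy": 0, "wz": 0, "hand": 45}, {"dx": 0, "dy": 0, "dz": 0.42, "wx": 0, "wy": 0, "wz": 0, "hand": 45}, {"dx": 0, "dy": 0, "dz": 0.54, "wx": 0, "wy": 0, "wz": 0, "hand": 45}, {"dx": 0, "dy": 0, "dz": 0.62, "wx": 0, "wy": 0, "wz": 0, "hand": 45}, {"dx": 0, "dy": 0, "dz": 0.7, "wx": 0, "wy": 0, "wz": 0, "hand": 45}, {"dx": 0, "dy": 0, "dz": 0.7, "wx": 0, "wy": 0, "wz": 0, "hand": 45}])

```text
clock: 18.6
eef_pos: [0.4559, -0.1593, 0.0338]
tool_rot: [0.671, 0.742, 0.0, 0.0]
ft_force: [-0.9, 0.2, -1.4]
grip_width: 0.0545
grasp_force: 64.0
```

```bash
python3 cv.py .4557,-.1593,.12,5.75 .49,-.24,.26,5.75
```

```text
.4557,-.1593,.12,5.75 -> -0.0 -0.0 -1.72 wz -0.0
.49,-.24,.26,5.75 -> -1.68 0.52 -4.52 wz -0.0
[ 0.4901 -0.2402  0.2598] 5.75
```

Call:
drive_tool(rows=[{"dx": 0, "dy": 0, "dz": 0.02, "wx": 0, "wy": 0, "wz": 0, "hand": 68}, {"dx": 0, "dy": 0, "dz": 0, "wx": 0, "wy": 0, "wz": 0, "hand": 68}, {"dx": 0, "dy": 0, "dz": 0, "wx": 0, "wy": 0, "wz": 0, "hand": 68}, {"dx": 0, "dy": 0, "dz": -0.4, "wx": 0, "wy": 0, "wz": 0, "hand": 68}, {"dx": 0, "dy": 0, "dz": -1, "wx": 0, "wy": 0, "wz": 0, "hand": 68}, {"dx": 0, "dy": 0, "dz": -1.7, "wx": 0, "wy": 0, "wz": 0, "hand": 68}, {"dx": -0.5, "dy": 0.2, "dz": -2.6, "wx": 0, "wy": 0, "wz": 0, "hand": 68}, {"dx": -1, "dy": 0.4, "dz": -3.4, "wx": 0, "wy": 0, "wz": 0, "hand": 68}, {"dx": -1.54, "dy": 0.52, "dz": -4.2, "wx": 0, "wy": 0, "wz": 0, "hand": 68}, {"dx": -1.54, "dy": 0.52, "dz": -4.52, "wx": 0, "wy": 0, "wz": 0, "hand": 68}, {"dx": -1.54, "dy": 0.52, "dz": -4.52, "wx": 0, "wy": 0, "wz": 0, "hand": 68}, {"dx": -1.54, "dy": 0.52, "dz": -4.52, "wx": 0, "wy": 0, "wz": 0, "hand": 68}])

```text
clock: 19.8
eef_pos: [0.489, -0.233, 0.259]
tool_rot: [0.671, 0.742, -0.0, -0.0]
ft_force: [0.0, -0.3, -0.7]
grip_width: 0.0678
grasp_force: 0.0
```

Run:
```python
from m import *
o=bot.get_obs();print(o['clock'],o['eef_pos'].round(4))
save('wrist','w7.png')
meas('wrist',[('blank',.036),('hold_down_knob',.084)])
```

```text
19.8 [ 0.489 -0.233  0.259]
blank 0.79 [238, 97, 50, 156] ctr [ 454.6 -159.7] size [ 53.9 186.6] yaw 6.3
```

View pics/w7.png

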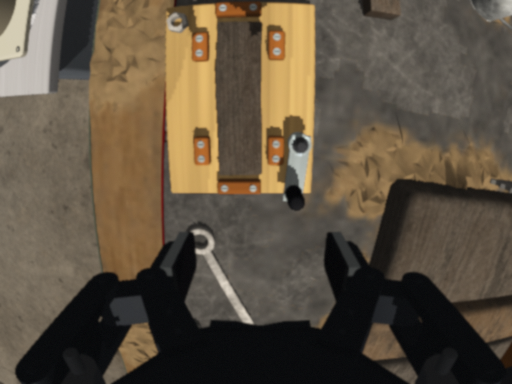

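The blank lies in the nest at (238,97). The hold-down post is at (300,145) and the knob's top at (295,200).

Run:
```python
from h import *
W=cam('wrist')
k=px2w(W,295,200,.084)[:2]*1000; print(k.round(1)); p=np.array([534.8,-206.6]); d=k-p; print(np.hypot(*d), 'world angle',np.degrees(np.arctan2(d[1],d[0])), 'joint', np.arctan2(d[1],d[0])+np.pi/2-np.radians(5.75))
# knob circle path
for th in [0,.1,.2,.3,.6,.9,1.2,1.45,1.57,1.62]:
    a=th
    # at 0 points -y sled; at 1.57 points -x: direction = (-sin,-cos)
    v=np.array([-np.sin(a),-np.cos(a)])*60; c,s=np.cos(np.radians(5.75)),np.sin(np.radians(5.75))
    print(th,(p+np.array([c*v[0]-s*v[1],s*v[0]+c*v[1]])).round(1))
```

```text
[ 529.4 -262.1]
55.78162409444279 world angle -95.53382252797009 joint -0.19693985532378802
0 [ 540.8 -266.3]
0.1 [ 534.8 -266.6]
0.2 [ 528.8 -266.3]
0.3 [ 522.9 -265.4]
0.6 [ 506.1 -259.3]
0.9 [ 491.8 -248.4]
1.2 [ 481.3 -233.8]
1.45 [ 476.3 -219.8]
1.57 [ 475.1 -212.7]
1.62 [ 474.9 -209.7]
```

```bash
python3 - <<'E'
import json; from h import *
o=bot.get_obs(); print(o['eef_pos']); json.dump([.4894,-.2332,.2598,5.75],open('cmd.json','w'))
E
python3 cv.py .529,-.2655,.13,-5 .529,-.2655,.062,-5
python3 - <<'E'
import json,numpy as np
from cv import rz,B
x,y,z,w=json.load(open('cmd.json'));T=rz(w)@B;p=np.array([.5348,-.2066])
for th in np.r_[np.arange(.3,1.6,.1),1.62]:
    q=p+.06*(rz(5.75)[:2,:2]@[-np.sin(th),-np.cos(th)])
    d=T.T@np.array([q[0]-x,q[1]-y,0])/.05; print(round(th,2),d.round(2)[:2],'wz',round((np.degrees(th)-5.75+w)/5,2))
E
```

```text
[ 0.48828938 -0.23230271  0.25784196]
.529,-.2655,.13,-5 -> -0.72 0.72 2.6 wz 2.15
.529,-.2655,.062,-5 -> -0.72 0.72 3.96 wz 2.15
[ 0.5288 -0.2654  0.0618] -5.0Traceback (most recent call last):
  File "<stdin>", line 2, in <module>
  File "cv.py", line 9, in <module>
    p=np.array([x,y,z])+T@d*.05; json.dump([*p,w-wz*5],open('cmd.json','w')); print(p.round(4),w-wz*5)
                          ^
NameError: name 'd' is not defined. Did you mean: 'id'?
```

Call:
drive_tool(rows=[{"dx": -0.4, "dy": 0.4, "dz": 0.8, "wx": 0, "wy": 0, "wz": 1, "hand": 50}, {"dx": -0.72, "dy": 0.72, "dz": 1.6, "wx": 0, "wy": 0, "wz": 2.15, "hand": 50}, {"dx": -0.72, "dy": 0.72, "dz": 2.4, "wx": 0, "wy": 0, "wz": 2.15, "hand": 50}, {"dx": -0.72, "dy": 0.72, "dz": 3.0, "wx": 0, "wy": 0, "wz": 2.15, "hand": 50}, {"dx": -0.72, "dy": 0.72, "dz": 3.4, "wx": 0, "wy": 0, "wz": 2.15, "hand": 50}, {"dx": -0.72, "dy": 0.72, "dz": 3.7, "wx": 0, "wy": 0, "wz": 2.15, "hand": 50}, {"dx": -0.72, "dy": 0.72, "dz": 3.96, "wx": 0, "wy": 0, "wz": 2.15, "hand": 50}, {"dx": -0.72, "dy": 0.72, "dz": 3.96, "wx": 0, "wy": 0, "wz": 2.15, "hand": 26}, {"dx": -0.72, "dy": 0.72, "dz": 3.96, "wx": 0, "wy": 0, "wz": 2.15, "hand": 26}, {"dx": -0.72, "dy": 0.72, "dz": 3.96, "wx": 0, "wy": 0, "wz": 2.15, "hand": 26}, {"dx": -0.72, "dy": 0.72, "dz": 3.96, "wx": 0, "wy": 0, "wz": 2.15, "hand": 26}])

```text
clock: 21.05
eef_pos: [0.5295, -0.2658, 0.063]
tool_rot: [0.737, 0.676, 0.0, 0.001]
ft_force: [0.3, 0.2, -0.5]
grip_width: 0.0265
grasp_force: 0.0
```

Run:
```python
import numpy as np
from scipy.spatial.transform import Rotation as R
rz=lambda a:R.from_euler('z',a,degrees=True).as_matrix()
B=np.array([[0,1,0],[1,0,0],[0,0,-1.]]).T
x,y,w=.5288,-.2654,-5;T=rz(w)@B;p=np.array([.5348,-.2066])
for th in np.r_[np.arange(.3,1.6,.1),1.62]:
    q=p+.06*(rz(5.75)[:2,:2]@[-np.sin(th),-np.cos(th)])
    d=T.T@np.array([q[0]-x,q[1]-y,0])/.05; print(round(th,2),d.round(2)[:2],'wz',round((np.degrees(th)-5.75+w)/5,2), q.round(4))
```

```text
0.3 [-0.01 -0.12] wz 1.29 [ 0.5229 -0.2654]
0.4 [ 0.01 -0.24] wz 2.43 [ 0.5171 -0.2639]
0.5 [ 0.04 -0.35] wz 3.58 [ 0.5115 -0.2619]
0.6 [ 0.08 -0.46] wz 4.73 [ 0.5061 -0.2593]
0.7 [ 0.14 -0.57] wz 5.87 [ 0.5009 -0.2561]
0.8 [ 0.2  -0.67] wz 7.02 [ 0.4962 -0.2525]
0.9 [ 0.27 -0.77] wz 8.16 [ 0.4918 -0.2484]
1.0 [ 0.36 -0.85] wz 9.31 [ 0.4878 -0.2439]
1.1 [ 0.45 -0.93] wz 10.46 [ 0.4843 -0.239 ]
1.2 [ 0.55 -1.  ] wz 11.6 [ 0.4813 -0.2338]
1.3 [ 0.65 -1.06] wz 12.75 [ 0.4789 -0.2284]
1.4 [ 0.76 -1.11] wz 13.89 [ 0.477  -0.2227]
1.5 [ 0.88 -1.14] wz 15.04 [ 0.4757 -0.2168]
1.62 [ 1.02 -1.17] wz 16.41 [ 0.4749 -0.2097]
```

Call:
drive_tool(rows=[{"dx": -0.01, "dy": -0.12, "dz": 0, "wx": 0, "wy": 0, "wz": 1.29, "hand": 26}, {"dx": 0.01, "dy": -0.24, "dz": 0, "wx": 0, "wy": 0, "wz": 2.43, "hand": 26}, {"dx": 0.04, "dy": -0.35, "dz": 0, "wx": 0, "wy": 0, "wz": 3.58, "hand": 26}, {"dx": 0.08, "dy": -0.46, "dz": 0, "wx": 0, "wy": 0, "wz": 4.73, "hand": 26}, {"dx": 0.14, "dy": -0.57, "dz": 0, "wx": 0, "wy": 0, "wz": 5.87, "hand": 26}, {"dx": 0.2, "dy": -0.67, "dz": 0, "wx": 0, "wy": 0, "wz": 7.02, "hand": 26}, {"dx": 0.27, "dy": -0.77, "dz": 0, "wx": 0, "wy": 0, "wz": 8.16, "hand": 26}, {"dx": 0.36, "dy": -0.85, "dz": 0, "wx": 0, "wy": 0, "wz": 9.31, "hand": 26}, {"dx": 0.45, "dy": -0.93, "dz": 0, "wx": 0, "wy": 0, "wz": 10.46, "hand": 26}, {"dx": 0.55, "dy": -1.0, "dz": 0, "wx": 0, "wy": 0, "wz": 11.6, "hand": 26}, {"dx": 0.65, "dy": -1.06, "dz": 0, "wx": 0, "wy": 0, "wz": 12.75, "hand": 26}, {"dx": 0.76, "dy": -1.11, "dz": 0, "wx": 0, "wy": 0, "wz": 13.89, "hand": 26}, {"dx": 0.88, "dy": -1.14, "dz": 0, "wx": 0, "wy": 0, "wz": 15.04, "hand": 26}, {"dx": 1.02, "dy": -1.17, "dz": 0, "wx": 0, "wy": 0, "wz": 16.41, "hand": 26}, {"dx": 1.02, "dy": -1.17, "dz": 0, "wx": 0, "wy": 0, "wz": 16.41, "hand": 26}, {"dx": 1.02, "dy": -1.17, "dz": 0, "wx": 0, "wy": 0, "wz": 16.41, "hand": 26}])

```text
clock: 22.65
eef_pos: [0.4754, -0.2097, 0.0625]
tool_rot: [1.0, 0.027, 0.001, 0.0]
ft_force: [-0.1, 0.4, -1.0]
grip_width: 0.0258
grasp_force: 0.0
```

```bash
echo '[0.4749,-0.2097,0.0618,-87.05]'>cmd.json; python3 cv.py .4749,-.2097,.15,-87.05 .46,.03,.29,-1.5
```

```text
.4749,-.2097,.15,-87.05 -> 0.0 0.0 -1.76 wz -0.0
.46,.03,.29,-1.5 -> -0.05 -4.8 -4.56 wz -17.11
[0.4601 0.0299 0.2898] -1.5
```

Call:
drive_tool(rows=[{"dx": 0, "dy": 0, "dz": 0, "wx": 0, "wy": 0, "wz": 0, "hand": 40}, {"dx": 0, "dy": 0, "dz": -0.3, "wx": 0, "wy": 0, "wz": 0, "hand": 40}, {"dx": 0, "dy": 0, "dz": -1, "wx": 0, "wy": 0, "wz": 0, "hand": 40}, {"dx": 0, "dy": 0, "dz": -1.76, "wx": 0, "wy": 0, "wz": 0, "hand": 40}, {"dx": 0, "dy": -0.6, "dz": -2.6, "wx": 0, "wy": 0, "wz": -1.5, "hand": 75}, {"dx": 0, "dy": -1.2, "dz": -3.3, "wx": 0, "wy": 0, "wz": -3, "hand": 75}, {"dx": 0, "dy": -1.8, "dz": -4.0, "wx": 0, "wy": 0, "wz": -4.5, "hand": 75}, {"dx": 0, "dy": -2.4, "dz": -4.56, "wx": 0, "wy": 0, "wz": -6, "hand": 75}, {"dx": 0, "dy": -3, "dz": -4.56, "wx": 0, "wy": 0, "wz": -7.5, "hand": 75}, {"dx": 0, "dy": -3.6, "dz": -4.56, "wx": 0, "wy": 0, "wz": -9, "hand": 75}, {"dx": 0, "dy": -4.2, "dz": -4.56, "wx": 0, "wy": 0, "wz": -10.5, "hand": 75}, {"dx": -0.05, "dy": -4.8, "dz": -4.56, "wx": 0, "wy": 0, "wz": -12, "hand": 75}, {"dx": -0.05, "dy": -4.8, "dz": -4.56, "wx": 0, "wy": 0, "wz": -13.5, "hand": 75}, {"dx": -0.05, "dy": -4.8, "dz": -4.56, "wx": 0, "wy": 0, "wz": -15, "hand": 75}, {"dx": -0.05, "dy": -4.8, "dz": -4.56, "wx": 0, "wy": 0, "wz": -16.5, "hand": 75}, {"dx": -0.05, "dy": -4.8, "dz": -4.56, "wx": 0, "wy": 0, "wz": -17.11, "hand": 75}, {"dx": -0.05, "dy": -4.8, "dz": -4.56, "wx": 0, "wy": 0, "wz": -17.11, "hand": 75}, {"dx": -0.05, "dy": -4.8, "dz": -4.56, "wx": 0, "wy": 0, "wz": -17.11, "hand": 75}])

```text
clock: 24.45
eef_pos: [0.4602, 0.0299, 0.2898]
tool_rot: [0.717, 0.697, 0.0, 0.0]
ft_force: [-0.1, -0.2, 0.1]
grip_width: 0.0751
grasp_force: 0.0
```

Run:
```python
from m import *
o=bot.get_obs();print(o['clock'],o['eef_pos'].round(4),o['tool_rot'].round(3))
save('wrist','w8.png')
meas('wrist',[('board',.043),('block',.063)])
```

```text
24.45 [0.4602 0.0299 0.2898] [0.717 0.697 0.    0.   ]
board 0.66 [218, 88, 41, 104] ctr [411.2 121.1] size [129.4  50.8] yaw -1.7
board 0.56 [254, 256, 134, 135] ctr [ 455.1 -140. ] size [179.2 237.7] yaw 5.3
block 0.67 [372, 168, 38, 47] ctr [605.6  19. ] size [48.  64.3] yaw 6.4
block 0.63 [297, 89, 54, 74] ctr [505.9 117.1] size [88.5 62.6] yaw -1.4
```

View pics/w8.png

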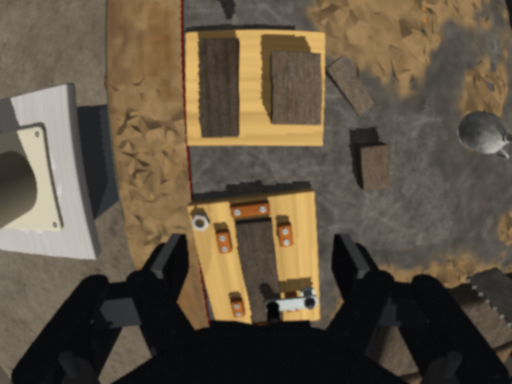

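The board at (218,88) and block at (297,89) lie side by side on the ply, the blank is in the nest, and the bar runs from the post at (310,299) across to the knob at (272,310).

```bash
python3 cv.py .411,.121,.0315,-1.7
```

```text
.411,.121,.0315,-1.7 -> 1.8 -1.03 5.17 wz 0.04
[0.4109 0.1212 0.0313] -1.7
```

Call:
drive_tool(rows=[{"dx": 0.8, "dy": -0.5, "dz": 0.5, "wx": 0, "wy": 0, "wz": 0.04, "hand": 75}, {"dx": 1.6, "dy": -1, "dz": 1.2, "wx": 0, "wy": 0, "wz": 0.04, "hand": 75}, {"dx": 1.8, "dy": -1.03, "dz": 2.1, "wx": 0, "wy": 0, "wz": 0.04, "hand": 75}, {"dx": 1.8, "dy": -1.03, "dz": 3, "wx": 0, "wy": 0, "wz": 0.04, "hand": 75}, {"dx": 1.8, "dy": -1.03, "dz": 3.9, "wx": 0, "wy": 0, "wz": 0.04, "hand": 75}, {"dx": 1.8, "dy": -1.03, "dz": 4.5, "wx": 0, "wy": 0, "wz": 0.04, "hand": 75}, {"dx": 1.8, "dy": -1.03, "dz": 4.9, "wx": 0, "wy": 0, "wz": 0.04, "hand": 75}, {"dx": 1.8, "dy": -1.03, "dz": 5.17, "wx": 0, "wy": 0, "wz": 0.04, "hand": 75}, {"dx": 1.8, "dy": -1.03, "dz": 5.17, "wx": 0, "wy": 0, "wz": 0.04, "hand": 65}, {"dx": 1.8, "dy": -1.03, "dz": 5.17, "wx": 0, "wy": 0, "wz": 0.04, "hand": 40}, {"dx": 1.8, "dy": -1.03, "dz": 5.17, "wx": 0, "wy": 0, "wz": 0.04, "hand": 40}, {"dx": 1.8, "dy": -1.03, "dz": 5.17, "wx": 0, "wy": 0, "wz": 0.04, "hand": 40}, {"dx": 1.8, "dy": -1.03, "dz": 5.17, "wx": 0, "wy": 0, "wz": 0.04, "hand": 40}, {"dx": 1.8, "dy": -1.03, "dz": 5.17, "wx": 0, "wy": 0, "wz": 0.04, "hand": 40}])

```text
clock: 26.0
eef_pos: [0.4115, 0.1215, 0.032]
tool_rot: [0.718, 0.697, 0.001, 0.0]
ft_force: [-0.6, -0.6, 3.6]
grip_width: 0.0492
grasp_force: 64.0
```

```bash
python3 cv.py .411,.121,.15,-1.7 .4965,.397,.15,2.9 .4965,.397,.0445,2.9
```

```text
.411,.121,.15,-1.7 -> -0.0 0.0 -2.37 wz -0.0
.4965,.397,.15,2.9 -> 5.56 1.55 -2.37 wz -0.92
.4965,.397,.0445,2.9 -> 5.56 1.55 -0.26 wz -0.92
[0.4966 0.3967 0.0443] 2.9000000000000004
```

Call:
drive_tool(rows=[{"dx": 0, "dy": 0, "dz": -0.6, "wx": 0, "wy": 0, "wz": 0, "hand": 40}, {"dx": 0, "dy": 0, "dz": -1.5, "wx": 0, "wy": 0, "wz": 0, "hand": 40}, {"dx": 0.3, "dy": 0, "dz": -2.37, "wx": 0, "wy": 0, "wz": 0, "hand": 40}, {"dx": 1, "dy": 0.3, "dz": -2.37, "wx": 0, "wy": 0, "wz": -0.2, "hand": 40}, {"dx": 1.9, "dy": 0.6, "dz": -2.37, "wx": 0, "wy": 0, "wz": -0.5, "hand": 40}, {"dx": 2.8, "dy": 0.9, "dz": -2.37, "wx": 0, "wy": 0, "wz": -0.92, "hand": 40}, {"dx": 3.7, "dy": 1.2, "dz": -2.37, "wx": 0, "wy": 0, "wz": -0.92, "hand": 40}, {"dx": 4.6, "dy": 1.4, "dz": -2.37, "wx": 0, "wy": 0, "wz": -0.92, "hand": 40}, {"dx": 5.3, "dy": 1.55, "dz": -2.37, "wx": 0, "wy": 0, "wz": -0.92, "hand": 40}, {"dx": 5.56, "dy": 1.55, "dz": -2.2, "wx": 0, "wy": 0, "wz": -0.92, "hand": 40}, {"dx": 5.56, "dy": 1.55, "dz": -1.8, "wx": 0, "wy": 0, "wz": -0.92, "hand": 40}, {"dx": 5.56, "dy": 1.55, "dz": -1.2, "wx": 0, "wy": 0, "wz": -0.92, "hand": 40}, {"dx": 5.56, "dy": 1.55, "dz": -0.8, "wx": 0, "wy": 0, "wz": -0.92, "hand": 40}, {"dx": 5.56, "dy": 1.55, "dz": -0.5, "wx": 0, "wy": 0, "wz": -0.92, "hand": 40}, {"dx": 5.56, "dy": 1.55, "dz": -0.35, "wx": 0, "wy": 0, "wz": -0.92, "hand": 40}, {"dx": 5.56, "dy": 1.55, "dz": -0.26, "wx": 0, "wy": 0, "wz": -0.92, "hand": 40}, {"dx": 5.56, "dy": 1.55, "dz": -0.26, "wx": 0, "wy": 0, "wz": -0.92, "hand": 40}, {"dx": 5.56, "dy": 1.55, "dz": -0.26, "wx": 0, "wy": 0, "wz": -0.92, "hand": 40}])

```text
clock: 27.8
eef_pos: [0.4972, 0.3971, 0.0452]
tool_rot: [0.689, 0.725, 0.001, 0.0]
ft_force: [0.9, 0.0, -1.6]
grip_width: 0.0498
grasp_force: 63.5
```

```bash
python3 cv.py .496,.38,.24,0
```

```text
.496,.38,.24,0 -> -0.33 -0.03 -3.91 wz 0.58
[0.496  0.3802 0.2398] 4.440892098500626e-16
```

Release, rise and look.

Call:
drive_tool(rows=[{"dx": 0, "dy": 0, "dz": 0.02, "wx": 0, "wy": 0, "wz": 0, "hand": 70}, {"dx": 0, "dy": 0, "dz": 0.02, "wx": 0, "wy": 0, "wz": 0, "hand": 70}, {"dx": 0, "dy": 0, "dz": 0.02, "wx": 0, "wy": 0, "wz": 0, "hand": 70}, {"dx": 0, "dy": 0, "dz": -0.4, "wx": 0, "wy": 0, "wz": 0, "hand": 70}, {"dx": 0, "dy": 0, "dz": -1, "wx": 0, "wy": 0, "wz": 0, "hand": 70}, {"dx": 0, "dy": 0, "dz": -1.9, "wx": 0, "wy": 0, "wz": 0.3, "hand": 80}, {"dx": -0.33, "dy": -0.03, "dz": -2.8, "wx": 0, "wy": 0, "wz": 0.58, "hand": 80}, {"dx": -0.33, "dy": -0.03, "dz": -3.7, "wx": 0, "wy": 0, "wz": 0.58, "hand": 80}, {"dx": -0.33, "dy": -0.03, "dz": -3.91, "wx": 0, "wy": 0, "wz": 0.58, "hand": 80}, {"dx": -0.33, "dy": -0.03, "dz": -3.91, "wx": 0, "wy": 0, "wz": 0.58, "hand": 80}, {"dx": -0.33, "dy": -0.03, "dz": -3.91, "wx": 0, "wy": 0, "wz": 0.58, "hand": 80}])

```text
clock: 28.9
eef_pos: [0.4956, 0.3801, 0.2385]
tool_rot: [0.707, 0.707, -0.001, -0.0]
ft_force: [0.2, -0.7, -1.2]
grip_width: 0.08
grasp_force: 0.0
```

```bash
python3 - <<'E'
from m import *
o=bot.get_obs();print(o['clock'],o['eef_pos'].round(4),o['tool_rot'].round(3))
save('wrist','w9.png')
meas('wrist',[('board',.055)])
i=cv2.imread('pics/w9.png'); cv2.imwrite('pics/c9.png',cv2.resize(i[50:240,150:370],None,fx=2.7,fy=2.7,interpolation=2))
E
python3 cv.py .506,.1175,.15,-1.4 .506,.1175,.035,-1.4
```

```text
28.9 [0.4956 0.3801 0.2385] [ 0.707  0.707 -0.001 -0.   ]
board 0.88 [258, 150, 51, 120] ctr [496.1 397.5] size [ 50.  129.5] yaw 2.4
.506,.1175,.15,-1.4 -> -5.25 0.2 1.8 wz 0.28
.506,.1175,.035,-1.4 -> -5.25 0.2 4.1 wz 0.28
[0.506  0.1177 0.0348] -1.3999999999999997
```

View pics/c9.png

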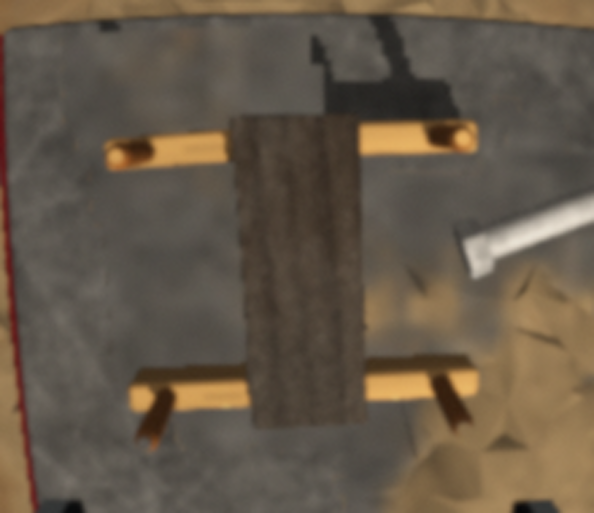

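The board spans both bearers, its ends past them at crop (295,115) and (310,428), centred at (496.1,397.5) mm. Now the block.

Call:
drive_tool(rows=[{"dx": -0.9, "dy": 0, "dz": 0, "wx": 0, "wy": 0, "wz": 0.28, "hand": 82}, {"dx": -1.8, "dy": 0.1, "dz": 0.2, "wx": 0, "wy": 0, "wz": 0.28, "hand": 82}, {"dx": -2.7, "dy": 0.2, "dz": 0.5, "wx": 0, "wy": 0, "wz": 0.28, "hand": 82}, {"dx": -3.6, "dy": 0.2, "dz": 0.9, "wx": 0, "wy": 0, "wz": 0.28, "hand": 82}, {"dx": -4.5, "dy": 0.2, "dz": 1.3, "wx": 0, "wy": 0, "wz": 0.28, "hand": 82}, {"dx": -5.25, "dy": 0.2, "dz": 1.8, "wx": 0, "wy": 0, "wz": 0.28, "hand": 82}, {"dx": -5.25, "dy": 0.2, "dz": 2.2, "wx": 0, "wy": 0, "wz": 0.28, "hand": 82}, {"dx": -5.25, "dy": 0.2, "dz": 2.7, "wx": 0, "wy": 0, "wz": 0.28, "hand": 82}, {"dx": -5.25, "dy": 0.2, "dz": 3.3, "wx": 0, "wy": 0, "wz": 0.28, "hand": 82}, {"dx": -5.25, "dy": 0.2, "dz": 3.8, "wx": 0, "wy": 0, "wz": 0.28, "hand": 82}, {"dx": -5.25, "dy": 0.2, "dz": 4.1, "wx": 0, "wy": 0, "wz": 0.28, "hand": 82}, {"dx": -5.25, "dy": 0.2, "dz": 4.1, "wx": 0, "wy": 0, "wz": 0.28, "hand": 75}, {"dx": -5.25, "dy": 0.2, "dz": 4.1, "wx": 0, "wy": 0, "wz": 0.28, "hand": 50}, {"dx": -5.25, "dy": 0.2, "dz": 4.1, "wx": 0, "wy": 0, "wz": 0.28, "hand": 50}, {"dx": -5.25, "dy": 0.2, "dz": 4.1, "wx": 0, "wy": 0, "wz": 0.28, "hand": 50}, {"dx": -5.25, "dy": 0.2, "dz": 4.1, "wx": 0, "wy": 0, "wz": 0.28, "hand": 50}, {"dx": -5.25, "dy": 0.2, "dz": 4.1, "wx": 0, "wy": 0, "wz": 0.28, "hand": 50}])

```text
clock: 30.7
eef_pos: [0.5062, 0.1179, 0.0352]
tool_rot: [0.716, 0.698, 0.0, 0.0]
ft_force: [0.2, 0.2, -2.6]
grip_width: 0.0612
grasp_force: 66.1
```

```bash
python3 cv.py .506,.1175,.16,-1.4 .496,.3975,.16,2.4 .496,.3975,.0725,2.4
```

```text
.506,.1175,.16,-1.4 -> -0.0 0.0 -2.5 wz 0.0
.496,.3975,.16,2.4 -> 5.59 -0.34 -2.5 wz -0.76
.496,.3975,.0725,2.4 -> 5.59 -0.34 -0.75 wz -0.76
[0.4958 0.3975 0.0723] 2.4000000000000004
```

Call:
drive_tool(rows=[{"dx": 0, "dy": 0, "dz": -0.6, "wx": 0, "wy": 0, "wz": 0, "hand": 50}, {"dx": 0, "dy": 0, "dz": -1.5, "wx": 0, "wy": 0, "wz": 0, "hand": 50}, {"dx": 0.3, "dy": 0, "dz": -2.3, "wx": 0, "wy": 0, "wz": 0, "hand": 50}, {"dx": 1, "dy": 0, "dz": -2.5, "wx": 0, "wy": 0, "wz": -0.2, "hand": 50}, {"dx": 1.9, "dy": -0.1, "dz": -2.5, "wx": 0, "wy": 0, "wz": -0.5, "hand": 50}, {"dx": 2.8, "dy": -0.2, "dz": -2.5, "wx": 0, "wy": 0, "wz": -0.76, "hand": 50}, {"dx": 3.7, "dy": -0.3, "dz": -2.5, "wx": 0, "wy": 0, "wz": -0.76, "hand": 50}, {"dx": 4.6, "dy": -0.34, "dz": -2.5, "wx": 0, "wy": 0, "wz": -0.76, "hand": 50}, {"dx": 5.3, "dy": -0.34, "dz": -2.4, "wx": 0, "wy": 0, "wz": -0.76, "hand": 50}, {"dx": 5.59, "dy": -0.34, "dz": -2.1, "wx": 0, "wy": 0, "wz": -0.76, "hand": 50}, {"dx": 5.59, "dy": -0.34, "dz": -1.7, "wx": 0, "wy": 0, "wz": -0.76, "hand": 50}, {"dx": 5.59, "dy": -0.34, "dz": -1.3, "wx": 0, "wy": 0, "wz": -0.76, "hand": 50}, {"dx": 5.59, "dy": -0.34, "dz": -1.0, "wx": 0, "wy": 0, "wz": -0.76, "hand": 50}, {"dx": 5.59, "dy": -0.34, "dz": -0.85, "wx": 0, "wy": 0, "wz": -0.76, "hand": 50}, {"dx": 5.59, "dy": -0.34, "dz": -0.76, "wx": 0, "wy": 0, "wz": -0.76, "hand": 50}, {"dx": 5.59, "dy": -0.34, "dz": -0.75, "wx": 0, "wy": 0, "wz": -0.76, "hand": 50}, {"dx": 5.59, "dy": -0.34, "dz": -0.75, "wx": 0, "wy": 0, "wz": -0.76, "hand": 50}])

```text
clock: 32.4
eef_pos: [0.4964, 0.3978, 0.073]
tool_rot: [0.692, 0.722, 0.001, 0.0]
ft_force: [0.6, -0.2, -2.1]
grip_width: 0.0614
grasp_force: 66.5
```

Call:
drive_tool(rows=[{"dx": 0, "dy": 0, "dz": 0.01, "wx": 0, "wy": 0, "wz": 0, "hand": 82}, {"dx": 0, "dy": 0, "dz": 0.01, "wx": 0, "wy": 0, "wz": 0, "hand": 82}, {"dx": 0, "dy": 0, "dz": 0.01, "wx": 0, "wy": 0, "wz": 0, "hand": 82}, {"dx": 0, "dy": 0, "dz": -0.4, "wx": 0, "wy": 0, "wz": 0, "hand": 82}, {"dx": 0, "dy": 0, "dz": -1, "wx": 0, "wy": 0, "wz": 0, "hand": 82}, {"dx": 0, "dy": 0, "dz": -1.9, "wx": 0, "wy": 0, "wz": 0, "hand": 82}, {"dx": -0.4, "dy": 0, "dz": -2.8, "wx": 0, "wy": 0, "wz": 0, "hand": 82}, {"dx": -0.4, "dy": 0, "dz": -3.6, "wx": 0, "wy": 0, "wz": 0, "hand": 82}, {"dx": -0.4, "dy": 0, "dz": -4.0, "wx": 0, "wy": 0, "wz": 0, "hand": 82}, {"dx": -0.4, "dy": 0, "dz": -4.0, "wx": 0, "wy": 0, "wz": 0, "hand": 82}, {"dx": -0.4, "dy": 0, "dz": -4.0, "wx": 0, "wy": 0, "wz": 0, "hand": 82}])

```text
clock: 33.5
eef_pos: [0.4967, 0.3778, 0.2724]
tool_rot: [0.692, 0.722, 0.0, 0.0]
ft_force: [-1.1, -1.2, -1.9]
grip_width: 0.0823
grasp_force: 0.0
```

Run:
```python
from m import *
o=bot.get_obs();print(o['clock'],o['eef_pos'].round(4))
im=save('wrist','w10.png')
meas('wrist',[('block',.1),('board',.055)])
s=save('scene','s10.png'); a=cv2.imread('pics/w10.png')[40:240,150:370];b=cv2.imread('pics/s10.png')[90:220,270:420]
r=lambda i:cv2.resize(i,(400,int(i.shape[0]*400/i.shape[1])),interpolation=2)
a,b=r(a),r(b);h=max(a.shape[0],b.shape[0]);P=lambda i:cv2.copyMakeBorder(i,0,h-i.shape[0],0,0,0)
cv2.imwrite('pics/c10.png',np.hstack([P(a),P(b)]))
```

```text
33.5 [0.4967 0.3778 0.2724]
block 0.87 [260, 152, 65, 87] ctr [495.2 398.1] size [60.2 90.2] yaw 2.6
board 0.65 [260, 143, 45, 109] ctr [493.7 450.9] size [49.7 18.8] yaw -87.9
```

View pics/c10.png

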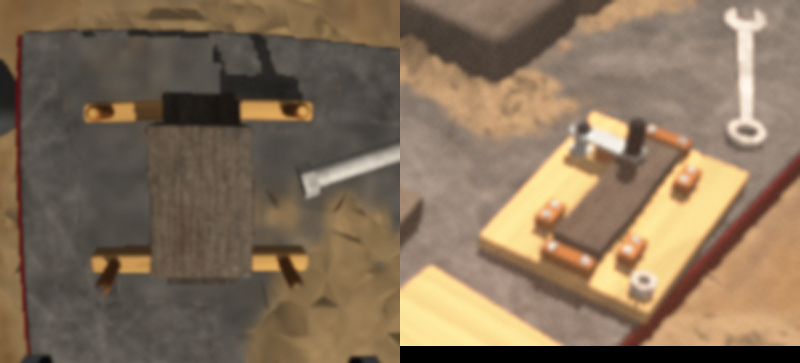

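The block sits on the board, centred at (495,398) mm with yaw 2.6 deg. In the scene crop the blank lies in the nest and the bar runs straight across it, from (580,135) to (635,150).

```bash
python3 -c "
from workcell import bot
print(bot.job_done())"
```

```text
the job is handed in; nothing more can be done
None
```

I handed the job in at about 34 s on the clock: by the last pictures the blank is down in the nest with the hold-down bar across it, and the board and block are back on the cradle, centred and in line; the hand-in gave no verdict.

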